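# Pack the slate slips and lock the caddy

### The arm

A 7-joint arm with a two-finger parallel gripper is mounted at the origin on the work surface. World frame = base frame: x ahead of the robot, y to its left, z up, the work surface at z = 0. Lengths are in m, angles in rad, forces in N, time in s.
With the tool pointing down it reaches from about 0.4 to 0.85 m from the base axis. Payload 10.4 kg.
Tool frame: the origin (TCP) lies midway between the tips of the shut fingers; the grasp point (between the pads) lies 19 mm behind it; z points along the fingers, x is the direction in which the jaws open and shut, and the axes are right-handed (so a half turn about z gives the same grasp; the last joint's range is limited). The gripper opens to 85 mm and grips with 20 to 120 N. Pads are 22 mm wide; open, the fingers measure 114 mm over their backs; the gripper's body (76 mm by 85 mm) begins 54 mm behind the grasp point. The pads swing forward as they close: fully open they stand 13 mm farther back than shut.
Start: joints at [1.109, 0.332, -0.065, 1.46, 0.022, 1.35, -0.088], TCP at [0.266, -0.566, 0.208] pointing down, gripper open.
Joint ranges: [-2.6, 2.6], [-0.5, 2.12], [-1.47, 1.34], [0.16, 2.42], [-1.27, 4.41], [0.06, 2.06], [-2.6, 2.6]. Speed limits (rad/s): [2.22, 2.22, 2.79, 2.79, 3.14, 3.14, 3.14].

### API

Orientations are given as a unit quaternion [x, y, z, w].
In Python, from workcell import monitor, eyes, ticket, models gives the robot as it stands.
- The arm moves only by the tool servo_tool, never from a script. Its argument "motion" is a list of rows, each a list of 7 numbers: the opening, from 0 (shut) to 1 (fully open), then the shift along the tool's x, y, z in m, then the turn, a rotation vector about the tool's x, y, z in degrees. In form: [[fingers, tx, ty, tz, rx, ry, rz], ...]. A call has 1 to 20 rows; each row is the pose to reach, as a shift and turn from the pose commanded when the call began, along the tool's axes at that moment; what a row does not reach only later rows make up. A row lasts 1/8 s, in which the tool goes at most 62.5 mm and 10.7 degrees, less where a joint would pass 70% of its speed; a pose out of reach is approached as far as the arm can. A call with a gripper value outside its range is refused whole. The fingers move at their own pace and stop on an object; "grip_force" is the grip in N (left out, the last holds). Time passes only in rows, so rows that repeat a pose let the fingers close. It gives the time, the measured TCP pose, the force and the opening at its end, in the units of the state.
- monitor.get_obs(): the state, without advancing time (a new reading comes with each control period).
- eyes.camera(name): name is "side" or "top" or "wrist"; returns (picture, depth): 420x560x3 uint8, blue, green, red; 420x560 float32, m along the optical axis (not along the pixel's ray), 0 where there is no reading.
- eyes.camera_info(name): a dict with "intrinsics" (3x3 intrinsics, pixels), "k1" (the pictures are not rectified: a ray, as slopes to the right and down, at radius r is drawn at 1 + k1 r^2 times it, then the intrinsics apply), "extrinsics" (4x4, takes a point from world to camera coordinates); the wrist camera has in their place "tool_from_camera" (4x4, takes a point from camera to tool coordinates, whose origin is the TCP and whose axes are the tool frame's). Camera axes: x right, y down, z forward; pixel columns grow to the right and rows downward; lengths in m; the calibration is good to about 2 mm. A picture is of the moment at which its call begins: read the wrist's pose just before it. camera_info takes no time and is no camera call.
- ticket.hand_in(): hands the job in, once; it reports no verdict.
Trained networks look in the newest picture that a camera, given by its name, has taken for a name from the list of things; names that differ only in an ending like _2 or _b are one class to them, and where a whole thing is asked for, a point or a joint stands for the part that bears it (a point fixed in the world has none). Each returns a list of dicts, best first, with "confidence" (0 to 1); they miss things now and then, are a little off and sometimes report something else, mostly with a low value. They report only what shows in the picture. A call takes as long as a camera call. They do not tell look-alikes from the thing itself.
- models.boxes_of(camera, thing): "point" ([x, y, z] in m, in the coordinates of the camera as it stood for that picture, good to about 4 mm: the middle of the surface that is visible of it).
The state is a dict: "clock": time; "joint_pos": joint angles; "joint_velocities": joint speeds; "tau": joint torques, N m; "position": TCP position; "ee_rot": TCP orientation; "ft_force": force on the tool from outside, world axes, zero at the start; "torque": the same for the moment, N m; "grip_width": opening from 0.0 (shut) to 1.0 (fully open).
Only numpy, scipy, OpenCV 4.12 (cv2) and the standard library are available. Lean on these libraries where they do the work, as an engineer would, in place of code of your own. Each camera call takes 0.05 s, during which the arm holds its last target. There are 200 camera calls.

### The job

Pack up after the barbecue: stack every slate slip lying on the counter flat in the bamboo caddy and tap the stack home so that all edges lie flush against the back and side fences. Then lower the keeper's foot into the caddy's socket with its arm to the right of the caddy, push it down against the spring and give it a quarter turn clockwise (seen from above), so that it locks with its arm lying across over the stack, and let go. Leave the stoneware plate, the brush and the tin where they are.

Things in the scene. Friction and masses are not known exactly. Their poses are not given: they have to be found in the camera images.
- caddy: Fixed caddy: bamboo board 10 mm thick, from -44 to +131 mm along its x, +-65 mm along its y. Origin on the counter under the centre of the stack's place; x points away from the robot (plus yaw), y left, z up. A slip fully home against both fences has its centre at x = 0, y = 0 and its long side along the caddy's y. The stack's -x and -y sides are open for tapping.
- backfence (a point): Back fence, middle of its stack side, at the caddy's x = +30 mm, y = 0: two steel tabs 18 mm wide at y = -42 and +42 mm, rising 30 mm over the board (to 40 mm over the counter), 6 mm thick; the 66 mm gap between them leaves room for a finger.
- sidefence (a point): Side fence, middle of its stack side, at the caddy's x = 0, y = +55 mm: one steel tab 40 mm wide, 6 mm thick, rising 30 mm over the board.
- socket (a point): Centre of the mouth of the round steel bayonet socket (70 mm across), 39 mm above the counter, at the caddy's x = +90 mm, y = 0. Hole 38 mm wide with opposite slots about 19 mm wide to the caddy's +y and -y. Foot below 23 mm over the counter (aim for 21): lugs pass under the ledge and turn clockwise from above; from 72 degrees they are under a deeper pocket, stop at about 97. Let go: it springs up and catches.
- plunger (a joint): Sprung plunger in the socket: 0 = up, 0.010 m = fully down. At rest it carries the keeper's foot 29 mm over the counter; about 6 N to start, 10 N at full travel. With the keeper locked it reads about 0.002 (foot 27 mm over the counter); the lugs are below the ledge from 0.006 on.
- lockmark (a point): Point of the caddy (its x = -10 mm, y = 0, 56 mm over the counter) where the tip of the keeper's arm lies when it is locked at 90 degrees.
- keeper_grip (a point): Loose keeper, 0.22 kg, 59 mm tall, standing on its foot. This point: on its axis, mid-handle, 44 mm above the foot's underside; z up, x along arm, handle and lugs. Handle: upright bar 50 x 14 mm, 30 to 59 mm up. Disc 48 mm across, 22 to 30 mm up. Foot 30 mm across, two lugs 12 wide, 7 high, 52 mm over both. Its arm points to the caddy's -y to enter the slots and to -x, over the stack, when locked.
- keeper_tip (a point): End of the keeper's flat arm (16 mm wide, 26 to 32 mm above the foot's underside), 100 mm along the keeper's +x from its axis.
- slate1_c (a point): Centre of a slate slip, a dark flat plate 60 mm (its x) by 110 mm (its y) by 7 mm thick, about 0.1 kg; z is its thickness. A whole stack may need up to 12 N to slide. Two to four slips are present; all are alike and may be stacked in any order, either way round.
- slate2_c (a point): Centre of a slate slip, a dark flat plate 60 mm (its x) by 110 mm (its y) by 7 mm thick, about 0.1 kg; z is its thickness. A whole stack may need up to 12 N to slide. Two to four slips are present; all are alike and may be stacked in any order, either way round.
- slate3_c (a point): Centre of a slate slip, a dark flat plate 60 mm (its x) by 110 mm (its y) by 7 mm thick, about 0.1 kg; z is its thickness. A whole stack may need up to 12 N to slide. Two to four slips are present; all are alike and may be stacked in any order, either way round.
- slate4_c (a point): Centre of a slate slip, a dark flat plate 60 mm (its x) by 110 mm (its y) by 7 mm thick, about 0.1 kg; z is its thickness. A whole stack may need up to 12 N to slide. Two to four slips are present; all are alike and may be stacked in any order, either way round.
- stoneware: Bystander: grey stoneware plate, 170 mm across, 22 mm high; origin under its centre.
- brush: Bystander: blue brush 180 mm long; its x is along its length.
- tin: Bystander: closed aluminium tin 76 mm across, 50 mm high; origin under its centre.
There are look-alikes about, which are no part of the job. Leave any green or pink look-alike of the part that bears slate2_c alone. What is shaped like the part that bears slate3_c but red is not meant.

How it is judged:
On the way, in this order (a step that is already met when the one before it is completed fails the run):
1. all slips stacked flat in the caddy, flush against both fences (x of slate1_c in the frame of caddy between -0.003 and 0.003 m and y of slate1_c in the frame of caddy between -0.003 and 0.003 m and angle between the x axis of each of slate1_c, slate2_c, slate3_c, slate4_c and the x axis of caddy, either way round below 0.06 rad and angle between each of slate1_c, slate2_c, slate3_c, slate4_c's own z axis and vertical below 0.06 rad and z of each of slate1_c, slate2_c, slate3_c, slate4_c in the frame of caddy below 0.042 m and linear speed of each of slate1, slate2, slate3, slate4 below 0.02 m/s and x of slate2_c in the frame of caddy between -0.003 and 0.003 m and y of slate2_c in the frame of caddy between -0.003 and 0.003 m and x of slate3_c in the frame of caddy between -0.003 and 0.003 m and y of slate3_c in the frame of caddy between -0.003 and 0.003 m and x of slate4_c in the frame of caddy between -0.003 and 0.003 m and y of slate4_c in the frame of caddy between -0.003 and 0.003 m), for 0.2 s.
2. keeper in the socket, pushed down until its lugs are below the ledge (horizontal distance between keeper_grip and socket below 0.008 m and angle between keeper_grip's own z axis and vertical below 0.1 rad and z of keeper_grip in the frame of caddy below 0.067 m), for 0.1 s.
3. keeper turned a quarter and sprung up into its lock, arm over the stack (horizontal distance between keeper_grip and socket below 0.008 m and angle between keeper_grip's own z axis and vertical below 0.1 rad and z of keeper_grip in the frame of caddy between 0.069 and 0.073 m and horizontal distance between keeper_tip and lockmark below 0.04 m), for 0.2 s.
At the end, for the whole second after the job is handed in: Every slip lies flat within 3 mm of fully home in the caddy's x and y, square within 0.06 rad; the keeper is upright in the socket (within 8 mm), sprung up in its lock (foot 25 to 29 mm over the counter), arm tip within 40 mm of the mark; all at rest (all of step 1 and all of step 3 and linear speed of keeper below 0.02 m/s); the robot touches nothing.
It fails at once if the stoneware is disturbed (moved more than 40 mm) (distance of stoneware from where it was at the start of the episode above 0.04 m).
It fails at once if the brush is disturbed (moved more than 40 mm) (distance of brush from where it was at the start of the episode above 0.04 m).
It fails at once if the tin is disturbed (moved more than 40 mm) (distance of tin from where it was at the start of the episode above 0.04 m).
Of slate1, slate2, slate3, slate4 only 2 to 4 are there at a start; the rules pass over those that are not, and their reading is None.
At some moment in a run one of slate1, slate2, slate3, slate4 may be knocked a few centimetres aside while the robot is not near it.
Once in a run the grip may slacken for a moment while it holds something.
It also fails if it takes over 210 s, if anything falls off the work surface, if the arm or the gripper's body presses on something with over 40 N, if the wrist force passes 120 N, or if a joint passes its speed limit or range.

## Working session

There is one attempt and no reset: what is moved stays moved. The work goes in short steps, Python scripts to look and compute and a tool call to move; the robot and the scene stay as the last step left them, time stands still between calls to the robot, and variables do not carry over. Pictures are saved under pics/ and viewed, about 12 in all and at most 16, crops included, and the job is handed in when it is done.

Besides the shell and the picture viewer there is one more tool, called after "Emit:" by a JSON object that holds its "fn" and its "kwargs", one argument or row to a line. servo_tool: Moves the arm, as the interface text tells. Its arguments: {"type":"object","properties":{"motion":{"type":"array"},"grip_force":{"type":"number"}},"required":["motion"]}

```bash
mkdir -p pics; ls; cat > h.py <<'E'
import numpy as np, cv2
from workcell import monitor, eyes, ticket, models
from scipy.spatial.transform import Rotation as R
def tool():
    o=monitor.get_obs(); T=np.eye(4); T[:3,:3]=R.from_quat(o['ee_rot']).as_matrix(); T[:3,3]=o['position']; return T
def shot(name,png=None):
    T=tool(); im,d=eyes.camera(name); i=eyes.camera_info(name)
    W=T@np.array(i['tool_from_camera']) if name=='wrist' else np.linalg.inv(np.array(i['extrinsics']))
    if png: cv2.imwrite('pics/'+png,im)
    return im,d,np.array(i['intrinsics']),i['k1'],W
def rays(uv,K,k1):
    return cv2.undistortPoints(np.array(uv,float).reshape(-1,1,2),K,np.array([k1,0,0,0.])).reshape(-1,2)
def cloud(s):
    im,d,K,k1,W=s; h,w=d.shape; uv=np.stack(np.meshgrid(np.arange(w),np.arange(h)),-1).reshape(-1,2)
    r=rays(uv,K,k1); z=d.reshape(-1); P=np.c_[r*z[:,None],z]@W[:3,:3].T+W[:3,3]; P[z<=0]=np.nan
    return P.reshape(h,w,3)
def proj(P,s):
    im,d,K,k1,W=s; Q=np.linalg.inv(W); p=np.atleast_2d(P)@Q[:3,:3].T+Q[:3,3]
    return cv2.projectPoints(p.reshape(-1,1,3),np.zeros(3),np.zeros(3),K,np.array([k1,0,0,0.]))[0].reshape(-1,2)
E
cat > a.py <<'E'
from h import *
o=monitor.get_obs(); print(o)
for c in ('top','side'):
    s=shot(c,c+'0.png'); print(c,s[4].round(3).tolist(),s[2].tolist(),s[3])
    np.savez('pics/%s0.npz'%c,im=s[0],d=s[1],P=cloud(s))
    for n in ['caddy','keeper_grip','slate1_c','stoneware','brush','tin']:
        for r in models.boxes_of(c,n)[:7]:
            p=s[4][:3,:3]@np.array(r['point'])+s[4][:3,3]
            print(n,round(r['confidence'],2),p.round(3),proj(p,s).round().ravel())
E
python3 a.py
```

```text
pics
{'clock': 0.0, 'joint_pos': array([ 1.10936377,  0.33288706, -0.06469333,  1.46095775,  0.0215904 ,
        1.3499024 , -0.08849603]), 'joint_velocities': array([0.0003416 , 0.0008228 , 0.0007365 , 0.00119651, 0.00051248,
       0.00297543, 0.00099116]), 'tau': array([-7.05540697e-04, -6.25448298e+01,  4.88849112e-02, -3.91612315e+01,
        1.62387360e-02,  9.90672503e-03,  7.26992994e-05]), 'position': array([ 0.26536631, -0.56540437,  0.20699861]), 'ee_rot': array([ 8.44066778e-01, -5.36237579e-01, -6.31784478e-04, -3.65205839e-04]), 'ft_force': array([0.08672613, 0.10276836, 0.39256907]), 'torque': array([-0.00129242, -0.00833543,  0.05626745]), 'grip_width': 1.00161960735912}
top [[0.017, -0.993, 0.116, 0.407], [-1.0, -0.018, -0.004, 0.029], [0.006, -0.116, -0.993, 1.23], [0.0, 0.0, 0.0, 1.0]] [[432.48565610744583, 0.0, 279.5931514857623], [0.0, 432.48565610744583, 207.7970545260544], [0.0, 0.0, 1.0]] -0.04667079856068664
caddy 0.7 [ 0.585 -0.003  0.01 ] [289. 195.]
keeper_grip 0.61 [ 0.539 -0.254  0.032] [379. 212.]
slate1_c 0.84 [0.556 0.234 0.006] [206. 204.]
stoneware 0.72 [ 0.431 -0.45   0.012] [446. 252.]
brush 0.61 [0.639 0.361 0.017] [162. 174.]
brush 0.46 [0.382 0.215 0.008] [210. 266.]
tin 0.86 [ 0.731 -0.122  0.055] [333. 142.]
side [[-0.985, -0.123, 0.122, 0.322], [-0.173, 0.694, -0.699, 1.346], [0.001, -0.71, -0.705, 1.38], [0.0, 0.0, 0.0, 1.0]] [[521.5389751511593, 0.0, 275.8637805455153], [0.0, 521.5389751511593, 212.1050588337646], [0.0, 0.0, 1.0]] -0.10400838848139744
caddy 0.65 [0.579 0.011 0.01 ] [269. 216.]
keeper_grip 0.43 [ 0.542 -0.238  0.031] [290. 170.]
slate1_c 0.63 [0.55  0.235 0.015] [266. 262.]
stoneware 0.7 [ 0.43  -0.461  0.008] [323. 144.]
brush 0.97 [0.632 0.361 0.017] [234. 288.]
brush 0.19 [0.463 0.395 0.01 ] [283. 305.]
tin 0.63 [ 0.731 -0.11   0.053] [236. 181.]
```

```bash
python3 -c "
import cv2
im=cv2.imread('pics/top0.png'); cv2.imwrite('pics/top0c.png',cv2.resize(im[100:310,130:480],None,fx=2.25,fy=2.25,interpolation=cv2.INTER_CUBIC))"
```

```text
(no output)
```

View pics/top0c.png

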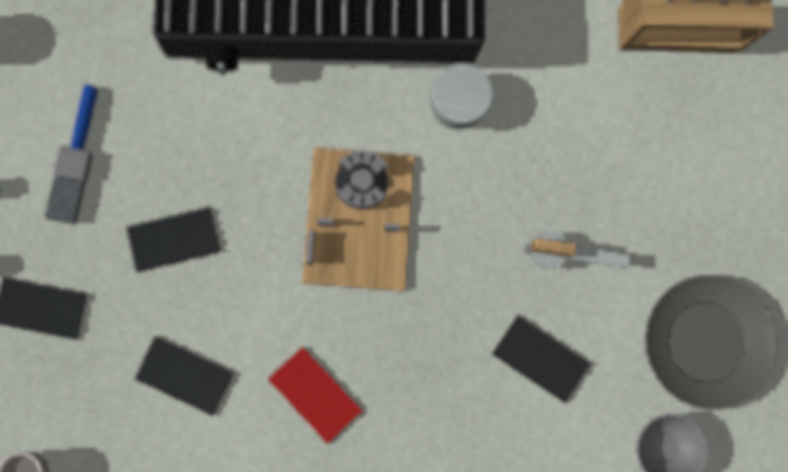

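View pics/side0.png

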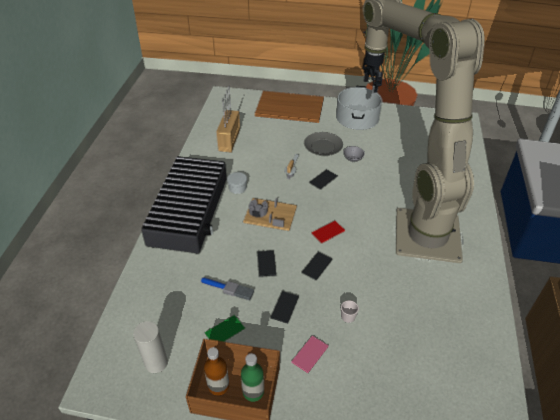

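Four dark slips show, in the top crop at (175,238), (40,307), (185,375) and (543,358). They fit "slate". The red plate at (316,395), and the green (225,328) and pink (310,353) ones in the side view, are look-alikes to leave. The caddy is at (360,220) and the keeper at (560,248) with its arm pointing right.

```bash
cat > m.py <<'E'
from h import *
import sys
def rects(c):
    s=shot(c); im=s[0].astype(int); P=cloud(s); z=P[...,2]
    hsv=cv2.cvtColor(s[0],cv2.COLOR_BGR2HSV)
    out=[]
    def plane(uv,h):
        r=rays(uv,s[2],s[3]); D=np.c_[r,np.ones(len(r))]@s[4][:3,:3].T; o=s[4][:3,3]
        return o+D*((h-o[2])/D[:,2])[:,None]
    def comps(m,h,lo,hi,tag):
        m=cv2.morphologyEx(m.astype(np.uint8),cv2.MORPH_OPEN,np.ones((3,3)))
        for q in cv2.findContours(m,cv2.RETR_EXTERNAL,cv2.CHAIN_APPROX_NONE)[0]:
            if not lo<cv2.contourArea(q)<hi: continue
            X=plane(q.reshape(-1,2),h); rr=cv2.minAreaRect((X[:,:2]*1000).astype(np.float32))
            b=cv2.boxPoints(rr); e=b[1]-b[0],b[2]-b[1]; L=max(e,key=np.linalg.norm)
            mm=np.zeros(m.shape,np.uint8); cv2.drawContours(mm,[q],-1,1,-1)
            mm=cv2.erode(mm,np.ones((3,3)))
            print(c,tag,'ctr',np.round(rr[0],1),'size',np.round(sorted(rr[1]),1),'long dir deg',round(np.degrees(np.arctan2(L[1],L[0]))%180,1),'z',np.nanmedian(z[mm>0]).round(4),'px',q.reshape(-1,2).mean(0).round())
    V=hsv[...,2]; S=hsv[...,1]; H=hsv[...,0]
    comps((V<60)&(z<0.05)&(z>-.01),0.007,300,3000,'dark')
    comps((S>85)&(H>8)&(H<25)&(z<0.03)&(z>-.01),0.010,1500,20000,'bamboo')
    # fences / socket / keeper points above counter
    return s,P
if __name__=='__main__':
    for c in ('top','side'):
        s,P=rects(c)
        x,y,z=P[...,0],P[...,1],P[...,2]
        r=(abs(x-.585)<.12)&(abs(y)<.1)&(z>.028)&(z<.06)
        q=P[r]; lab=cv2.connectedComponents(r.astype(np.uint8))
        for i in range(1,lab[0]):
            g=P[lab[1]==i]
            if len(g)>3: print(c,'hi',len(g),g.min(0).round(4),g.max(0).round(4),np.median(g,0).round(4))
        r=(abs(x-.54)<.1)&(abs(y+.26)<.13)&(z>.015)&(z<.09)
        g=P[r]; print('keeper',len(g),g.min(0).round(4),g.max(0).round(4))
        for a,b in ((.02,.028),(.028,.04),(.04,.07)):
            k=g[(g[:,2]>a)&(g[:,2]<b)]
            if len(k)>5:
                rr=cv2.minAreaRect((k[:,:2]*1000).astype(np.float32)); print(a,len(k),rr,k.mean(0).round(4))
E
python3 m.py
```

```text
top dark ctr [380.4 210.8] size [ 54.3 104.2] long dir deg 66.3 z 0.0077 px [212. 267.]
top dark ctr [ 408.9 -235. ] size [ 54.4 104.9] long dir deg 57.1 z 0.0078 px [370. 259.]
top dark ctr [461.2 396.2] size [ 54.2 106. ] long dir deg 80.0 z 0.0078 px [147. 237.]
top dark ctr [551.1 230.6] size [ 54.5 104.2] long dir deg 105.2 z 0.0075 px [207. 206.]
top dark ctr [553.7 619.8] size [ 20.7 214.6] long dir deg 179.7 z 0.0243 px [ 72. 204.]
top bamboo ctr [580.7  -3.2] size [126.2 170.1] long dir deg 176.5 z 0.0107 px [289. 196.]
top bamboo ctr [ 622.2 -709.3] size [185. 298.] long dir deg 179.5 z 0.0188 px [531. 189.]
top hi 115 [ 0.6374 -0.0347  0.0284] [0.6617 0.0214 0.046 ] [ 0.6506 -0.0092  0.0397]
top hi 56 [ 0.6149 -0.0184  0.0281] [0.6411 0.007  0.0347] [ 0.6294 -0.0045  0.0308]
top hi 120 [ 0.5937 -0.0329  0.0283] [0.619  0.0264 0.0462] [ 0.6054 -0.0031  0.0397]
top hi 17 [0.5714 0.0313 0.0281] [0.5764 0.0479 0.0433] [0.5734 0.0396 0.041 ]
top hi 21 [ 0.5657 -0.0522  0.0328] [ 0.572  -0.0354  0.0446] [ 0.5687 -0.0438  0.0399]
top hi 34 [0.5222 0.0555 0.0337] [0.5614 0.0612 0.
[... 1146 characters left out ...]
19 -0.037   0.0282] [0.6612 0.0275 0.0471] [ 0.6274 -0.0041  0.0375]
side hi 11 [0.57   0.0321 0.0295] [0.5755 0.0476 0.045 ] [0.5728 0.0443 0.0376]
side hi 41 [0.5235 0.0525 0.028 ] [0.5604 0.0678 0.0475] [0.5392 0.0601 0.0375]
keeper 168 [ 0.4424 -0.3894  0.0167] [ 0.5663 -0.2119  0.0699]
0.02 22 ((513.5695190429688, -302.8009033203125), (179.0786590576172, 58.812129974365234), 57.57145309448242) [ 0.5155 -0.2816  0.0248]
0.028 90 ((527.0567016601562, -298.8233337402344), (182.3914337158203, 45.78569030761719), 74.63277435302734) [ 0.5371 -0.2678  0.0331]
0.04 49 ((541.4281616210938, -249.31275939941406), (75.17914581298828, 15.760130882263184), 81.91407775878906) [ 0.5429 -0.2345  0.0562]
```

```bash
cat > go.py <<'E'
import sys; from h import *
# go.py x y z yaw  (mm, deg; append 'c' to give x y yaw in caddy frame)
CAD=(537.3,-0.3,-3.3)
a=sys.argv[1:]; x,y,z,w=map(float,a[:4])
if len(a)>4:
    t=np.radians(CAD[2]); x,y=CAD[0]+x*np.cos(t)-y*np.sin(t),CAD[1]+x*np.sin(t)+y*np.cos(t); w+=CAD[2]
T=tool(); d=np.array([x,y,z])/1000-T[:3,3]; t=np.radians(w)
G=np.c_[[np.cos(t),np.sin(t),0],[np.sin(t),-np.cos(t),0],[0,0,-1]]
o=monitor.get_obs()
print('shift',(T[:3,:3].T@d).round(4),'turn',np.degrees(R.from_matrix(T[:3,:3].T@G).as_rotvec()).round(2),'t',round(o['clock'],2),'F',o['ft_force'].round(1),'grip',round(o['grip_width'],3))
E
python3 go.py 408 -235 80 -33
```

```text
shift [-0.239  -0.2695  0.1278] turn [-0.000e+00 -1.000e-02 -3.186e+01] t 0.8 F [-0.3 -1.1  0.8] grip 0.998
```

Emit:
{"fn": "servo_tool", "kwargs": {
  "motion": [
    [1,-0.04,-0.045,0.01,0,0,-5],
    [1,-0.08,-0.09,0.02,0,0,-11],
    [1,-0.12,-0.135,0.03,0,0,-16],
    [1,-0.16,-0.18,0.05,0,0,-21],
    [1,-0.2,-0.225,0.08,0,0,-27],
    [1,-0.225,-0.255,0.11,0,0,-32],
    [0.85,-0.239,-0.2695,0.128,0,0,-32],
    [0.85,-0.239,-0.2695,0.128,0,0,-32],
    [0.85,-0.239,-0.2695,0.128,0,0,-32],
    [0.85,-0.239,-0.2695,0.128,0,0,-32]
  ],
  "grip_force": 40
}}

```text
clock: 2.05
position: [0.4081, -0.2364, 0.0807]
ee_rot: [0.959, -0.284, 0.001, 0.0]
ft_force: [0.3, -1.2, -0.3]
grip_width: 0.85
```

```bash
python3 - <<'E'
from h import *
s=shot('wrist','w1.png'); print(s[4].round(3).tolist(), tool()[:3,3].round(4))
P=cloud(s); m=(s[0].max(2)<60)&(P[...,2]<.02)&(P[...,2]>-.01); m=cv2.morphologyEx(m.astype(np.uint8),cv2.MORPH_OPEN,np.ones((5,5)))
n,l,st,c=cv2.connectedComponentsWithStats(m)
for i in range(1,n):
    if st[i,4]>2000:
        g=P[l==i]; print(st[i],g.mean(0).round(4),np.nanmedian(g[:,2]),cv2.minAreaRect((g[:,:2]*1000).astype(np.float32)))
E
python3 go.py 408 -235 -3 -33
```

```text
[[0.839, -0.524, -0.148, 0.446], [-0.545, -0.806, -0.232, -0.178], [0.002, 0.275, -0.961, 0.247], [0.0, 0.0, 0.0, 1.0]] [ 0.408  -0.2362  0.0806]
[ 241  140   74  126 8705] [ 0.4104 -0.2325  0.0075] 0.007530398532809929 ((408.6393737792969, -235.1358642578125), (108.44944763183594, 58.55055236816406), 56.687889099121094)
shift [-0.0008 -0.001   0.0836] turn [ 0.01 -0.08  0.04] t 2.1 F [-1.  -0.7 -1. ] grip 0.854
```

View pics/w1.png

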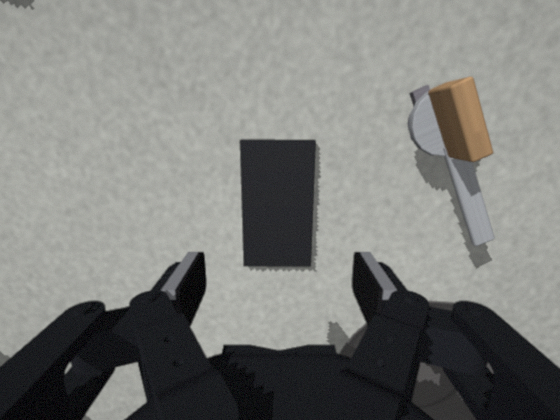

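The wrist view shows slip D at (278,203) between the open fingers, and the keeper at (450,160). The measured pose agrees with the top camera to about 1 mm, and the top face is at about 7.5 mm. Grasping.

Emit:
{"fn": "servo_tool", "kwargs": {
  "motion": [
    [0.85,0,-0.001,0.04,0,0,0.5],
    [0.85,0,-0.001,0.07,0,0,0.5],
    [0.85,0,-0.001,0.0835,0,0,0.5],
    [0.85,0,-0.001,0.0835,0,0,0.5],
    [0.3,0,-0.001,0.0835,0,0,0.5],
    [0.3,0,-0.001,0.0835,0,0,0.5],
    [0.3,0,-0.001,0.0835,0,0,0.5],
    [0.3,0,-0.001,0.0835,0,0,0.5],
    [0.3,0,-0.001,0.04,0,0,0.5],
    [0.3,0,-0.001,-0.02,0,0,0.5],
    [0.3,0,-0.001,-0.02,0,0,0.5]
  ],
  "grip_force": 40
}}

```text
clock: 3.48
position: [0.4112, -0.2354, 0.1043]
ee_rot: [0.958, -0.287, 0.004, 0.001]
ft_force: [0.7, 0.1, -0.1]
grip_width: 0.3
```

```bash
python3 go.py -5 -5 100 0 c;python3 go.py -5 -5 10 0 c
```

```text
shift [-0.0258 -0.2589  0.0041] turn [  0.12  -0.45 -30.06] t 3.48 F [ 0.7  0.1 -0.1] grip 0.3
shift [-0.0266 -0.2589  0.0941] turn [  0.12  -0.45 -30.06] t 3.48 F [ 0.7  0.1 -0.1] grip 0.3
```

The fingers went to 0.3, so the grasp missed. Looking.

```bash
python3 - <<'E'
from h import *
s=shot('wrist','w2.png'); T=tool(); print(T[:3,3].round(4))
P=cloud(s); m=(s[0].max(2)<60)&(P[...,2]<.02)&(P[...,2]>-.01); m=cv2.morphologyEx(m.astype(np.uint8),cv2.MORPH_OPEN,np.ones((5,5)))
n,l,st,c=cv2.connectedComponentsWithStats(m)
for i in range(1,n):
    if st[i,4]>2000:
        g=P[l==i]; print(st[i],g.mean(0).round(4),np.nanmedian(g[:,2]),cv2.minAreaRect((g[:,:2]*1000).astype(np.float32)))
# finger tip geometry in tool frame
Q=(P-T[:3,3])@T[:3,:3]; m=(Q[...,2]<.02)&(Q[...,2]>-.04)&(abs(Q[...,0])<.06)&(abs(Q[...,1])<.03)
for sg in (-1,1):
    g=Q[m&(Q[...,0]*sg>0)]; print(len(g),g.min(0).round(4),g.max(0).round(4))
E
```

```text
[ 0.4097 -0.2349  0.1018]
[ 241  142   67  115 7164] [ 0.4111 -0.2319  0.0076] 0.007593890986142993 ((408.6075134277344, -235.13815307617188), (107.77082061767578, 58.24870300292969), 56.66815948486328)
275 [-0.0242 -0.0116 -0.04  ] [-0.0106  0.0109 -0.0261]
266 [ 0.0147 -0.0117 -0.0399] [ 0.0283  0.0105 -0.0261]
```

View pics/w2.png

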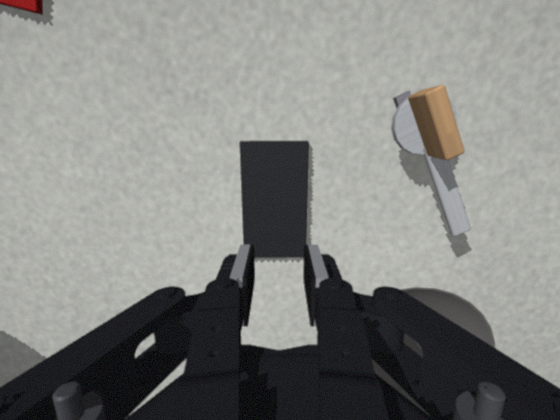

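```bash
python3 - <<'E'
from h import *
s=shot('wrist'); T=tool(); P=cloud(s)
Q=(P-T[:3,3])@T[:3,:3]
for z in (0,-.01,-.02,-.03): print(z,proj((T[:3,:3]@np.array([.01275,-.011,z])+T[:3,3]),s),proj((T[:3,:3]@np.array([.01275,.011,z])+T[:3,3]),s))
for v in range(236,300,6): print(v,[Q[v,u].round(3).tolist() for u in (307,311,316)])
print(monitor.get_obs()['ft_force'])
E
```

```text
0 [[296.89380014 224.31671395]] [[296.32073963 258.16336097]]
-0.01 [[298.00135712 230.19447149]] [[297.36045065 265.71422774]]
-0.02 [[299.24360178 236.78566568]] [[298.52246686 274.15123651]]
-0.03 [[300.64677343 244.22901049]] [[299.82983582 283.64096771]]
236 [[0.029, 0.033, 0.093], [0.033, 0.036, 0.1], [0.038, 0.036, 0.1]]
242 [[0.029, 0.039, 0.092], [0.033, 0.042, 0.1], [0.038, 0.042, 0.099]]
248 [[0.016, -0.011, -0.034], [0.018, -0.011, -0.034], [0.02, -0.011, -0.035]]
254 [[0.015, -0.011, -0.041], [0.017, -0.011, -0.041], [0.019, -0.011, -0.041]]
260 [[0.014, -0.01, -0.046], [0.016, -0.011, -0.048], [0.018, -0.011, -0.047]]
266 [[0.014, -0.007, -0.046], [0.015, -0.011, -0.053], [0.017, -0.011, -0.054]]
272 [[0.014, -0.005, -0.047], [0.015, -0.01, -0.057], [0.017, -0.011, -0.058]]
278 [[0.014, -0.002, -0.048], [0.014, -0.011, -0.063], [0.016, -0.011, -0.064]]
284 [[0.014, 0.0, -0.048], [0.014, -0.009, -0.064], [0.016, -0.008, -0.063]]
290 [[0.014, 0.003, -0.049], [0.014, -0.006, -0.064], [0.016, -0.007, -0.065]]
296 [[0.014, 0.005, -0.05], [0.015, -0.002, -0.062], [0.016, -0.005, -0.067]]
[ 0.31685762 -0.26097874 -1.18981686]
```

```bash
cat > tip.py <<'E'
from h import *
s=shot('wrist'); T=tool(); P=cloud(s); Q=(P-T[:3,3])@T[:3,:3]
m=(Q[...,2]<.03)&(Q[...,2]>-.07)&(abs(Q[...,0])<.065)&(abs(Q[...,1])<.03)
o=monitor.get_obs(); print('open',o['grip_width'],'T',T[:3,3].round(4))
for sg in (-1,1):
    g=Q[m&(Q[...,0]*sg>0)]; print(len(g),'tipz',np.sort(g[:,2])[-8:].round(4),'inner x',np.sort(abs(g[:,0]))[:5].round(4))
E
python3 tip.py
```

```text
open 0.3037431826071497 T [ 0.408  -0.234   0.0992]
1772 tipz [-0.0261 -0.026  -0.0258 -0.0258 -0.0254 -0.0252 -0.025  -0.0247] inner x [0.0114 0.0114 0.0114 0.0114 0.0115]
1757 tipz [-0.026  -0.026  -0.0258 -0.0257 -0.0257 -0.0256 -0.0254 -0.0251] inner x [0.0138 0.0139 0.0139 0.0139 0.0139]
```

Emit:
{"fn": "servo_tool", "kwargs": {
  "motion": [
    [0,0,0,0,0,0,0],
    [0,0,0,0,0,0,0],
    [0,0,0,0,0,0,0],
    [0,0,0,0,0,0,0],
    [0,0,0,0,0,0,0]
  ]
}}

```text
clock: 4.25
position: [0.4085, -0.2341, 0.0998]
ee_rot: [0.958, -0.287, 0.0, 0.0]
ft_force: [-1.4, -0.5, -0.4]
grip_width: -0.0
```

```bash
python3 tip.py
```

```text
open -0.00103319508547943 T [ 0.4085 -0.2341  0.0998]
1323 tipz [-0.0288 -0.0286 -0.0286 -0.0285 -0.0285 -0.0283 -0.0282 -0.0276] inner x [0. 0. 0. 0. 0.]
1561 tipz [-0.0286 -0.0286 -0.0284 -0.0283 -0.0283 -0.0282 -0.0282 -0.0275] inner x [0. 0. 0. 0. 0.]
```

Emit:
{"fn": "servo_tool", "kwargs": {
  "motion": [
    [0.8,0,0,0,0,0,0],
    [0.8,0,0,0,0,0,0],
    [0.8,0,0,0,0,0,0],
    [0.8,0,0,0,0,0,0],
    [0.8,0,0,0,0,0,0],
    [0.8,0,0,0,0,0,0]
  ]
}}

```text
clock: 5.05
position: [0.4085, -0.2341, 0.0998]
ee_rot: [0.958, -0.287, 0.0, 0.0]
ft_force: [0.2, 0.3, -0.1]
grip_width: 0.797
```

```bash
python3 tip.py; python3 go.py 408.6 -235.1 -15 -33.3
```

```text
open 0.7991864214394884 T [ 0.4085 -0.2341  0.0998]
2108 tipz [-0.0317 -0.0315 -0.0314 -0.0313 -0.0313 -0.0312 -0.0309 -0.0307] inner x [0.0329 0.033  0.033  0.033  0.033 ]
2136 tipz [-0.0319 -0.0319 -0.0317 -0.0315 -0.0315 -0.0314 -0.0313 -0.0311] inner x [0.034  0.0341 0.0341 0.0341 0.0342]
shift [0.0006 0.0008 0.1148] turn [ 0.   -0.   -0.06] t 5.1 F [-0.   0.4 -0.1] grip 0.799
```

Depth puts the visible fingertips about 28–31 mm behind the TCP, which explains the clean miss. I'll descend in stages and watch the force.

Emit:
{"fn": "servo_tool", "kwargs": {
  "motion": [
    [0.82,0.0005,0.001,0.05,0,0,0],
    [0.82,0.0005,0.001,0.09,0,0,0],
    [0.82,0.0005,0.001,0.103,0,0,0],
    [0.82,0.0005,0.001,0.103,0,0,0],
    [0.82,0.0005,0.001,0.106,0,0,0],
    [0.82,0.0005,0.001,0.106,0,0,0]
  ]
}}

```text
clock: 5.85
position: [0.4091, -0.2357, -0.0052]
ee_rot: [0.958, -0.287, 0.001, 0.0]
ft_force: [0.7, 1.4, 0.7]
grip_width: 0.82
```

```bash
python3 tip.py; python3 go.py 408.6 -235.1 -15 -33.3
```

```text
open 0.8222626862143847 T [ 0.409  -0.2356 -0.0053]
11647 tipz [-0.0043 -0.0043 -0.0043 -0.0042 -0.0042 -0.0042 -0.0041 -0.0039] inner x [0.0001 0.0001 0.0001 0.0001 0.0001]
11698 tipz [-0.0039 -0.0039 -0.0039 -0.0039 -0.0038 -0.0037 -0.0037 -0.0036] inner x [0.0004 0.0004 0.0004 0.0004 0.0004]
shift [-0.0006 -0.0002  0.0097] turn [ 0.01 -0.09 -0.07] t 5.9 F [ 0.2 -0.8 -0.2] grip 0.822
```

Emit:
{"fn": "servo_tool", "kwargs": {
  "motion": [
    [0.82,0,0,0.003,0,0,0],
    [0.82,0,0,0.006,0,0,0],
    [0.82,0,0,0.008,0,0,0],
    [0.82,0,0,0.008,0,0,0]
  ]
}}

```text
clock: 6.4
position: [0.4083, -0.2351, -0.0144]
ee_rot: [0.958, -0.287, -0.0, -0.0]
ft_force: [0.2, 0.2, -0.0]
grip_width: 0.822
```

Emit:
{"fn": "servo_tool", "kwargs": {
  "motion": [
    [0.82,0,0,0.003,0,0,0],
    [0.82,0,0,0.005,0,0,0],
    [0.82,0,0,0.006,0,0,0],
    [0.82,0,0,0.006,0,0,0]
  ]
}}

```text
clock: 6.9
position: [0.4084, -0.2352, -0.0202]
ee_rot: [0.958, -0.287, -0.0, 0.0]
ft_force: [0.1, 0.4, 0.2]
grip_width: 0.821
```

```bash
python3 go.py 408.6 -235.1 -15 -33.3; python3 - <<'E'
from h import *
s=shot('wrist','w3.png'); T=tool(); P=cloud(s)
m=(P[...,2]>-.01)
Q=(P-T[:3,3])@T[:3,:3]
m=(abs(abs(Q[...,0])-.036)<.012)&(abs(Q[...,1])<.013)&(P[...,2]>-.005)
z=P[...,2][m]; print(np.histogram(z,bins=np.arange(-.004,.03,.002)))
E
```

```text
shift [ 0.0001 -0.0002 -0.0052] turn [ 0.    0.   -0.06] t 6.9 F [0.1 0.4 0.2] grip 0.821
(array([   0,  306, 1433,    6,    4,  835,  211,   14,   75,  104,  135,
        172,  188,  195,  197,  219]), array([-0.004, -0.002,  0.   ,  0.002,  0.004,  0.006,  0.008,  0.01 ,
        0.012,  0.014,  0.016,  0.018,  0.02 ,  0.022,  0.024,  0.026,
        0.028]))
```

View pics/w3.png

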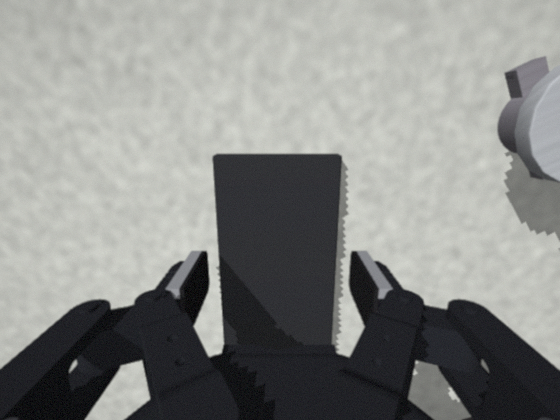

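The fingertips are at about 11 mm over the counter with the TCP at -20 mm, as depth predicted. The slip is centred between them. Going down another 7 mm and closing.

Emit:
{"fn": "servo_tool", "kwargs": {
  "motion": [
    [0.82,0,0,0.004,0,0,0],
    [0.82,0,0,0.007,0,0,0],
    [0.82,0,0,0.007,0,0,0],
    [0.3,0,0,0.007,0,0,0],
    [0.3,0,0,0.007,0,0,0],
    [0.3,0,0,0.007,0,0,0],
    [0.3,0,0,0.007,0,0,0]
  ],
  "grip_force": 40
}}

```text
clock: 7.82
position: [0.4085, -0.2353, -0.0269]
ee_rot: [0.958, -0.287, 0.0, 0.0]
ft_force: [-1.0, 1.2, 5.0]
grip_width: 0.685
```

```bash
python3 go.py 408.6 -235.1 100 -33.3;python3 go.py -5 -5 -14 0 c
```

```text
shift [ 0.     -0.0002 -0.1269] turn [ 0.01 -0.01 -0.06] t 7.83 F [-1.   1.2  5. ] grip 0.685
shift [-0.0234 -0.2603 -0.0129] turn [ 1.000e-02 -1.000e-02 -3.006e+01] t 7.83 F [-1.   1.2  5. ] grip 0.685
```

Emit:
{"fn": "servo_tool", "kwargs": {
  "motion": [
    [0.3,0,0,-0.04,0,0,0],
    [0.3,0,0,-0.09,0,0,0],
    [0.3,-0.004,-0.04,-0.09,0,0,-5],
    [0.3,-0.008,-0.09,-0.09,0,0,-12],
    [0.3,-0.013,-0.14,-0.09,0,0,-18],
    [0.3,-0.018,-0.19,-0.09,0,0,-24],
    [0.3,-0.022,-0.235,-0.09,0,0,-29],
    [0.3,-0.0234,-0.2603,-0.09,0,0,-30],
    [0.3,-0.0234,-0.2603,-0.09,0,0,-30],
    [0.3,-0.0234,-0.2603,-0.09,0,0,-30]
  ]
}}

```text
clock: 9.07
position: [0.5315, -0.0059, 0.0625]
ee_rot: [1.0, -0.03, -0.0, 0.0]
ft_force: [-0.7, 0.2, -1.1]
grip_width: 0.683
```

```bash
python3 go.py -5 -5 -15.5 0 c
python3 - <<'E'
from h import *
s=shot('wrist','w4.png'); P=cloud(s); T=tool()
Q=(P-T[:3,3])@T[:3,:3]
m=(s[0].max(2)<70)&(abs(Q[...,0])<.029)&(abs(Q[...,1])<.08)&(Q[...,2]>-.05)&(Q[...,2]<.0)
g=Q[m]; print(np.median(g,0),cv2.minAreaRect((g[:,:2]*1000).astype(np.float32)))
E
```

```text
shift [ 0.0005 -0.001   0.078 ] turn [ 0.03  0.04 -0.12] t 9.07 F [-0.7  0.2 -1.1] grip 0.683
[-0.00026591 -0.01152764 -0.03422441] ((0.0001049041748046875, -3.998485565185547), (57.99311447143555, 101.96709442138672), 0.005241317208856344)
```

View pics/w4.png

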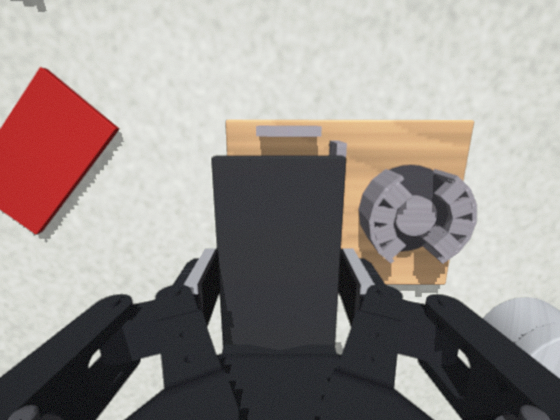

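The slip is held level, parallel to the caddy, with its side edge just short of the side fence at (288,130). Lowering and releasing.

Emit:
{"fn": "servo_tool", "kwargs": {
  "motion": [
    [0.3,0.0005,-0.001,0.03,0,0,0],
    [0.3,0.0005,-0.001,0.06,0,0,0],
    [0.3,0.0005,-0.001,0.073,0,0,0],
    [0.3,0.0005,-0.001,0.078,0,0,0],
    [0.3,0.0005,-0.001,0.078,0,0,0],
    [0.8,0.0005,-0.001,0.078,0,0,0],
    [0.8,0.0005,-0.001,0.078,0,0,0],
    [0.8,0.0005,-0.001,0.078,0,0,0],
    [0.8,0.0005,-0.001,0.04,0,0,0],
    [0.8,0.0005,-0.001,0,0,0,0],
    [0.8,0.0005,-0.001,-0.02,0,0,0],
    [0.8,0.0005,-0.001,-0.02,0,0,0]
  ]
}}

```text
clock: 10.62
position: [0.5337, -0.004, 0.0844]
ee_rot: [1.0, -0.029, 0.002, 0.0]
ft_force: [-0.7, 0.2, 0.1]
grip_width: 0.804
```

```bash
python3 -c "
from m import *
rects('top')"; python3 go.py 550.5 230.5 40 15; python3 go.py 550.5 230.5 -25 15
```

```text
top dark ctr [380.4 210.8] size [ 54.  103.9] long dir deg 66.4 z 0.0077 px [212. 267.]
top dark ctr [460.9 396. ] size [ 53.6 105.5] long dir deg 80.0 z 0.0075 px [147. 237.]
top dark ctr [551.2 230.5] size [ 53.8 103.9] long dir deg 104.8 z 0.0078 px [207. 206.]
top dark ctr [553.8 620.3] size [ 19.7 214.5] long dir deg 0.2 z 0.026 px [ 72. 203.]
top bamboo ctr [ 622.3 -709.3] size [184.8 298.2] long dir deg 179.4 z 0.0188 px [531. 188.]
shift [ 0.0039 -0.2352  0.043 ] turn [  0.03  -0.06 -18.36] t 10.68 F [ 0.1  0.2 -0.4] grip 0.801
shift [ 0.0038 -0.2352  0.108 ] turn [  0.03  -0.06 -18.36] t 10.68 F [ 0.1  0.2 -0.4] grip 0.801
```

Emit:
{"fn": "servo_tool", "kwargs": {
  "motion": [
    [0.82,0.001,-0.05,0,0,0,-5],
    [0.82,0.002,-0.11,0,0,0,-10],
    [0.82,0.003,-0.17,0.01,0,0,-16],
    [0.82,0.004,-0.22,0.03,0,0,-18.4],
    [0.82,0.0039,-0.2352,0.05,0,0,-18.4],
    [0.82,0.0039,-0.2352,0.07,0,0,-18.4],
    [0.82,0.0039,-0.2352,0.09,0,0,-18.4],
    [0.82,0.0039,-0.2352,0.102,0,0,-18.4],
    [0.82,0.0039,-0.2352,0.108,0,0,-18.4],
    [0.82,0.0039,-0.2352,0.108,0,0,-18.4],
    [0.3,0.0039,-0.2352,0.108,0,0,-18.4],
    [0.3,0.0039,-0.2352,0.108,0,0,-18.4],
    [0.3,0.0039,-0.2352,0.108,0,0,-18.4],
    [0.3,0.0039,-0.2352,0.108,0,0,-18.4]
  ]
}}

```text
clock: 12.42
position: [0.5508, 0.2307, -0.0241]
ee_rot: [0.991, 0.131, 0.001, 0.0]
ft_force: [-1.5, -1.2, 5.1]
grip_width: 0.682
```

```bash
python3 go.py -5 -5 -7 0 c
```

```text
shift [-0.0793  0.2228 -0.0171] turn [ 1.000e-02 -8.000e-02  1.834e+01] t 12.43 F [-1.5 -1.2  5.1] grip 0.682
```

Emit:
{"fn": "servo_tool", "kwargs": {
  "motion": [
    [0.3,0,0,-0.04,0,0,0],
    [0.3,0,0,-0.08,0,0,0],
    [0.3,-0.016,0.045,-0.09,0,0,4],
    [0.3,-0.034,0.095,-0.09,0,0,8],
    [0.3,-0.052,0.145,-0.09,0,0,12],
    [0.3,-0.07,0.195,-0.09,0,0,16],
    [0.3,-0.079,0.22,-0.09,0,0,18],
    [0.3,-0.0793,0.2228,-0.09,0,0,18.4],
    [0.3,-0.0793,0.2228,-0.09,0,0,18.4],
    [0.3,-0.0793,0.2228,-0.09,0,0,18.4]
  ]
}}

```text
clock: 13.68
position: [0.5316, -0.0033, 0.0649]
ee_rot: [1.0, -0.028, 0.0, -0.0]
ft_force: [0.1, -0.6, -1.2]
grip_width: 0.677
```

```bash
python3 go.py -5 -5 -6.5 0 c; cat > ck.py <<'E'
from h import *
s=shot('wrist'); P=cloud(s); T=tool()
Q=(P-T[:3,3])@T[:3,:3]
m=(s[0].max(2)<70)&(abs(Q[...,0])<.029)&(abs(Q[...,1])<.08)&(Q[...,2]>-.05)&(Q[...,2]<.0)
g=Q[m]; print(len(g),'held',np.median(g,0).round(4),'y front',g[:,1].min().round(4))
E
python3 ck.py
```

```text
shift [0.0005 0.0018 0.0714] turn [-0.04 -0.01  0.11] t 13.68 F [ 0.1 -0.6 -1.2] grip 0.677
23124 held [-0.0003 -0.0111 -0.0316] y front -0.0564
```

Emit:
{"fn": "servo_tool", "kwargs": {
  "motion": [
    [0.3,0.0005,0.0015,0.03,0,0,0],
    [0.3,0.0005,0.0015,0.055,0,0,0],
    [0.3,0.0005,0.0015,0.067,0,0,0],
    [0.3,0.0005,0.0015,0.0714,0,0,0],
    [0.3,0.0005,0.0015,0.0714,0,0,0],
    [0.8,0.0005,0.0015,0.0714,0,0,0],
    [0.8,0.0005,0.0015,0.0714,0,0,0],
    [0.8,0.0005,0.0015,0.0714,0,0,0],
    [0.8,0.0005,0.0015,0.03,0,0,0],
    [0.8,0.0005,0.0015,0,0,0,0],
    [0.8,0.0005,0.0015,-0.02,0,0,0],
    [0.8,0.0005,0.0015,-0.02,0,0,0]
  ]
}}

```text
clock: 15.22
position: [0.533, -0.0068, 0.0863]
ee_rot: [1.0, -0.029, 0.002, 0.0]
ft_force: [0.5, -0.2, -0.7]
grip_width: 0.797
```

```bash
python3 -c "
from m import *
rects('top')"; python3 go.py 379.5 210.7 -24 -23.4
```

```text
top dark ctr [380.5 210.9] size [ 54.1 104.2] long dir deg 66.3 z 0.0076 px [211. 266.]
top dark ctr [460.9 396.2] size [ 53.5 106. ] long dir deg 80.0 z 0.0077 px [148. 237.]
top dark ctr [553.7 620.2] size [ 19.7 214.6] long dir deg 179.8 z 0.0257 px [ 72. 203.]
top bamboo ctr [ 622.6 -709.2] size [184.9 298.7] long dir deg 179.4 z 0.0187 px [531. 188.]
shift [-0.1653 -0.2082  0.1087] turn [ 1.000e-02 -7.000e-02  2.003e+01] t 15.28 F [ 0.1  0.4 -0.1] grip 0.801
```

Emit:
{"fn": "servo_tool", "kwargs": {
  "motion": [
    [0.82,-0.035,-0.045,0,0,0,5],
    [0.82,-0.07,-0.09,0,0,0,10],
    [0.82,-0.105,-0.135,0.01,0,0,15],
    [0.82,-0.14,-0.18,0.02,0,0,20],
    [0.82,-0.1653,-0.2082,0.04,0,0,20],
    [0.82,-0.1653,-0.2082,0.06,0,0,20],
    [0.82,-0.1653,-0.2082,0.085,0,0,20],
    [0.82,-0.1653,-0.2082,0.1,0,0,20],
    [0.82,-0.1653,-0.2082,0.1085,0,0,20],
    [0.82,-0.1653,-0.2082,0.1085,0,0,20],
    [0.3,-0.1653,-0.2082,0.1085,0,0,20],
    [0.3,-0.1653,-0.2082,0.1085,0,0,20],
    [0.3,-0.1653,-0.2082,0.1085,0,0,20],
    [0.3,-0.1653,-0.2082,0.1085,0,0,20]
  ]
}}

```text
clock: 17.02
position: [0.3794, 0.211, -0.0227]
ee_rot: [0.979, -0.203, 0.001, -0.0]
ft_force: [-2.9, -1.5, 7.0]
grip_width: 0.672
```

```bash
python3 go.py -5 -5 60 0 c
```

```text
shift [ 0.2258  0.1378 -0.0825] turn [ -0.    -0.06 -20.07] t 17.02 F [-2.9 -1.5  7. ] grip 0.672
```

Emit:
{"fn": "servo_tool", "kwargs": {
  "motion": [
    [0.3,0,0,-0.04,0,0,0],
    [0.3,0,0,-0.08,0,0,0],
    [0.3,0.045,0.027,-0.09,0,0,-4],
    [0.3,0.09,0.055,-0.09,0,0,-8],
    [0.3,0.135,0.082,-0.09,0,0,-12],
    [0.3,0.18,0.11,-0.09,0,0,-16],
    [0.3,0.215,0.131,-0.09,0,0,-20],
    [0.3,0.2258,0.1378,-0.09,0,0,-20],
    [0.3,0.2258,0.1378,-0.09,0,0,-20],
    [0.3,0.2258,0.1378,-0.09,0,0,-20]
  ]
}}

```text
clock: 18.27
position: [0.5311, -0.0036, 0.0665]
ee_rot: [1.0, -0.029, 0.0, -0.0]
ft_force: [-0.9, 0.7, -0.5]
grip_width: 0.667
```

```bash
python3 go.py -5 -5 1.5 0 c; python3 ck.py
```

```text
shift [0.001  0.0013 0.065 ] turn [-0.01 -0.    0.03] t 18.27 F [-0.9  0.7 -0.5] grip 0.667
23092 held [ 0.0001 -0.0099 -0.03  ] y front -0.0562
```

Emit:
{"fn": "servo_tool", "kwargs": {
  "motion": [
    [0.3,0.001,0.0015,0.03,0,0,0],
    [0.3,0.001,0.0015,0.05,0,0,0],
    [0.3,0.001,0.0015,0.06,0,0,0],
    [0.3,0.001,0.0015,0.065,0,0,0],
    [0.3,0.001,0.0015,0.065,0,0,0],
    [0.8,0.001,0.0015,0.065,0,0,0],
    [0.8,0.001,0.0015,0.065,0,0,0],
    [0.8,0.001,0.0015,0.065,0,0,0],
    [0.8,0.001,0.0015,0.03,0,0,0],
    [0.8,0.001,0.0015,0,0,0,0],
    [0.8,0.001,0.0015,-0.02,0,0,0],
    [0.8,0.001,0.0015,-0.02,0,0,0]
  ]
}}

```text
clock: 19.82
position: [0.5337, -0.0068, 0.0877]
ee_rot: [1.0, -0.029, 0.001, 0.0]
ft_force: [-0.3, -0.3, -0.6]
grip_width: 0.803
```

```bash
python3 -c "
from m import *
rects('top');rects('side')"; python3 go.py 460.2 396.4 -24 -10.5
```

```text
top dark ctr [461.2 396.2] size [ 54.2 106. ] long dir deg 80.0 z 0.0077 px [147. 236.]
top dark ctr [553.7 620.4] size [ 20.7 214.6] long dir deg 179.7 z 0.0262 px [ 72. 203.]
top bamboo ctr [ 622.2 -709.2] size [184.8 298.1] long dir deg 179.4 z 0.0187 px [530. 186.]
side dark ctr [624.  514.1] size [ 58.3 101. ] long dir deg 47.5 z 0.0075 px [226. 329.]
side dark ctr [459.2 396.6] size [ 57.2 110.4] long dir deg 79.2 z 0.0088 px [285. 307.]
side dark ctr [536.1 -24.2] size [ 63.9 125.6] long dir deg 87.5 z 0.032 px [283. 211.]
side bamboo ctr [556.6 672.5] size [144.4 206.3] long dir deg 0.1 z 0.0061 px [238. 384.]
shift [-0.0956 -0.3984  0.1096] turn [0.02 0.02 7.13] t 19.93 F [-0.8  0.1 -0.8] grip 0.799
```

Emit:
{"fn": "servo_tool", "kwargs": {
  "motion": [
    [0.82,-0.014,-0.058,0,0,0,1],
    [0.82,-0.028,-0.116,0,0,0,2],
    [0.82,-0.042,-0.174,0,0,0,3],
    [0.82,-0.056,-0.232,0,0,0,4],
    [0.82,-0.07,-0.29,0,0,0,6],
    [0.82,-0.084,-0.348,0.01,0,0,7],
    [0.82,-0.0956,-0.39,0.025,0,0,7.2],
    [0.82,-0.0956,-0.3984,0.05,0,0,7.2],
    [0.82,-0.0956,-0.3984,0.08,0,0,7.2],
    [0.82,-0.0956,-0.3984,0.1,0,0,7.2],
    [0.82,-0.0956,-0.3984,0.109,0,0,7.2],
    [0.82,-0.0956,-0.3984,0.109,0,0,7.2],
    [0.3,-0.0956,-0.3984,0.109,0,0,7.2],
    [0.3,-0.0956,-0.3984,0.109,0,0,7.2],
    [0.3,-0.0956,-0.3984,0.109,0,0,7.2],
    [0.3,-0.0956,-0.3984,0.109,0,0,7.2]
  ]
}}

```text
clock: 21.92
position: [0.4632, 0.4014, -0.0166]
ee_rot: [0.996, -0.092, 0.003, -0.004]
ft_force: [-3.5, 0.9, 31.8]
grip_width: 0.299
```

```bash
python3 go.py -5 -5 60 0 c
```

```text
shift [ 0.1424  0.3863 -0.0793] turn [-0.5  -0.37 -7.23] t 21.93 F [-3.5  0.9 31.8] grip 0.299
```

The fingers closed past the slip with 32 N upward, so this grasp missed. Lifting to look.

Emit:
{"fn": "servo_tool", "kwargs": {
  "motion": [
    [0.3,0,0,-0.02,0,0,0],
    [0.3,0,0,-0.06,0,0,0],
    [0.85,0,0,-0.1,0,0,0],
    [0.85,0,0,-0.1,0,0,0],
    [0.85,0,0,-0.1,0,0,0]
  ]
}}

```text
clock: 22.55
position: [0.4607, 0.3962, 0.0776]
ee_rot: [0.996, -0.092, 0.0, 0.0]
ft_force: [0.6, -1.3, -0.7]
grip_width: 0.847
```

```bash
python3 -c "
from m import *
shot('wrist','w5.png')
rects('top');rects('side')"; python3 go.py 460.2 396.4 -24 -10.5
```

```text
top dark ctr [ 412.  -443.7] size [102.1 162.3] long dir deg 70.4 z 0.0126 px [443. 259.]
top dark ctr [463.4 389.9] size [54.1 93.8] long dir deg 79.9 z 0.0075 px [152. 235.]
top dark ctr [537.1  -4.9] size [ 63.4 110.1] long dir deg 86.3 z 0.0318 px [290. 213.]
top bamboo ctr [ 622.3 -709.7] size [184.9 297.8] long dir deg 179.6 z 0.0187 px [530. 188.]
side dark ctr [624.5 514.9] size [58.  99.3] long dir deg 47.5 z 0.0076 px [226. 329.]
side dark ctr [462.9 395.8] size [ 58.  110.2] long dir deg 79.7 z 0.0088 px [283. 306.]
side bamboo ctr [557.6 672.9] size [143.9 207.8] long dir deg 0.3 z 0.006 px [238. 385.]
side bamboo ctr [ 619.3 -727.8] size [225.9 299.3] long dir deg 0.0 z 0.0217 px [291. 106.]
shift [ 1.000e-04 -6.000e-04  1.004e-01] turn [ 0.08  0.05 -0.06] t 22.7 F [ 0.2 -0.2 -1.1] grip 0.848
```

View pics/w5.png

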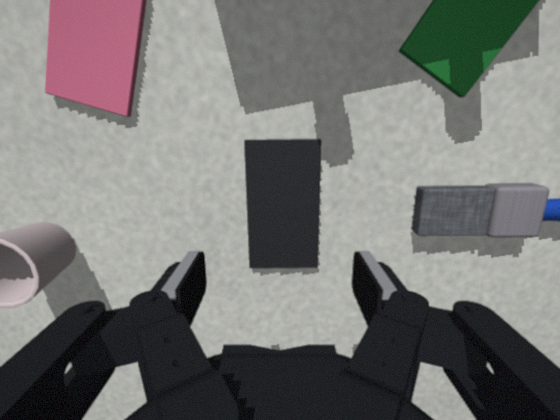

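The slip is at (284,203), shifted about 3 mm sideways. The pink, green and brush items are clear of it. I'll re-measure and retry.

```bash
python3 - <<'E'
from h import *
s=shot('wrist'); P=cloud(s); m=(s[0].max(2)<60)&(P[...,2]<.02)&(P[...,2]>-.01); m=cv2.morphologyEx(m.astype(np.uint8),cv2.MORPH_OPEN,np.ones((5,5)))
n,l,st,c=cv2.connectedComponentsWithStats(m)
for i in range(1,n):
    if st[i,4]>4000:
        g=P[l==i]; print(st[i],g.mean(0).round(4),np.nanmedian(g[:,2]),cv2.minAreaRect((g[:,:2]*1000).astype(np.float32)))
E
python3 go.py 463.5 396 -26 -10.5
```

```text
[ 246  140   76  128 8989] [0.4656 0.4001 0.0076] 0.007571602584603654 ((465.0103759765625, 396.5527648925781), (108.71678924560547, 58.3371696472168), 79.93321990966797)
shift [ 0.0034 -0.0006  0.1024] turn [ 0.07  0.05 -0.06] t 22.75 F [ 0.1  0.1 -0.6] grip 0.85
```

Emit:
{"fn": "servo_tool", "kwargs": {
  "motion": [
    [0.84,0.0045,-0.001,0.03,0,0,0],
    [0.84,0.0045,-0.001,0.06,0,0,0],
    [0.84,0.0045,-0.001,0.085,0,0,0],
    [0.84,0.0045,-0.001,0.096,0,0,0],
    [0.84,0.0045,-0.001,0.101,0,0,0],
    [0.84,0.0045,-0.001,0.101,0,0,0]
  ]
}}

```text
clock: 23.5
position: [0.4653, 0.397, -0.0233]
ee_rot: [0.996, -0.092, 0.0, -0.0]
ft_force: [-0.1, -0.3, 0.5]
grip_width: 0.842
```

Emit:
{"fn": "servo_tool", "kwargs": {
  "motion": [
    [0.6,0,0,0.001,0,0,0],
    [0.6,0,0,0.001,0,0,0],
    [0.6,0,0,0.001,0,0,0],
    [0.6,0,0,0.001,0,0,0]
  ],
  "grip_force": 40
}}

```text
clock: 24.0
position: [0.4656, 0.3972, -0.023]
ee_rot: [0.996, -0.092, 0.001, -0.0]
ft_force: [-2.7, -2.4, 8.4]
grip_width: 0.678
```

Held (0.678). On to the caddy.

```bash
python3 go.py -5 -5 60 0 c
```

```text
shift [ 0.1391  0.3832 -0.0832] turn [-0.05 -0.09 -7.26] t 24.0 F [-2.7 -2.4  8.4] grip 0.678
```

Emit:
{"fn": "servo_tool", "kwargs": {
  "motion": [
    [0.3,0,0,-0.03,0,0,0],
    [0.3,0,0,-0.08,0,0,0],
    [0.3,0.018,0.05,-0.095,0,0,-1],
    [0.3,0.036,0.1,-0.095,0,0,-2],
    [0.3,0.054,0.15,-0.095,0,0,-3],
    [0.3,0.073,0.2,-0.095,0,0,-4],
    [0.3,0.091,0.25,-0.095,0,0,-5],
    [0.3,0.109,0.3,-0.095,0,0,-6],
    [0.3,0.127,0.35,-0.095,0,0,-7.2],
    [0.3,0.1391,0.3832,-0.095,0,0,-7.2],
    [0.3,0.1391,0.3832,-0.095,0,0,-7.2],
    [0.3,0.1391,0.3832,-0.095,0,0,-7.2]
  ]
}}

```text
clock: 25.5
position: [0.5317, -0.0046, 0.0708]
ee_rot: [1.0, -0.029, 0.0, -0.0]
ft_force: [0.6, -0.2, -1.2]
grip_width: 0.672
```

```bash
python3 go.py -5 -5 9 0 c; python3 ck.py
```

```text
shift [0.0003 0.0004 0.0618] turn [-0.02 -0.04 -0.02] t 25.5 F [ 0.6 -0.2 -1.2] grip 0.672
22509 held [-0.0002 -0.0092 -0.0305] y front -0.0539
```

Emit:
{"fn": "servo_tool", "kwargs": {
  "motion": [
    [0.3,0,0.0005,0.03,0,0,0],
    [0.3,0,0.0005,0.05,0,0,0],
    [0.3,0,0.0005,0.057,0,0,0],
    [0.3,0,0.0005,0.0618,0,0,0],
    [0.3,0,0.0005,0.0618,0,0,0],
    [0.8,0,0.0005,0.0618,0,0,0],
    [0.8,0,0.0005,0.0618,0,0,0],
    [0.8,0,0.0005,0.0618,0,0,0],
    [0.8,0,0.0005,0.03,0,0,0],
    [0.8,0,0.0005,-0.01,0,0,0],
    [0.8,0,0.0005,-0.04,0,0,0],
    [0,-0.04,0.0005,-0.05,0,0,0],
    [0,-0.1,0.0005,-0.05,0,0,0],
    [0,-0.1,0.0005,-0.05,0,0,0],
    [0,-0.1,0.0005,-0.05,0,0,0],
    [0,-0.1,0.0005,-0.05,0,0,0]
  ]
}}

```text
clock: 27.55
position: [0.4329, 0.0001, 0.1205]
ee_rot: [1.0, -0.029, 0.0, -0.0]
ft_force: [-0.1, -0.4, -0.1]
grip_width: -0.0
```

```bash
cat > st.py <<'E'
from h import *
import sys
C=np.array([.5373,-.0003]); t=np.radians(-3.3); A=np.c_[[np.cos(t),np.sin(t)],[-np.sin(t),np.cos(t)]]
s=shot('wrist',sys.argv[1] if len(sys.argv)>1 else None); P=cloud(s); q=(P[...,:2]-C)@A; z=P[...,2]
dark=(s[0].max(2)<75)
for lo,hi in ((.014,.0195),(.021,.0265),(.028,.0335),(.0345,.042)):
    m=dark&(abs(q[...,0])<.05)&(abs(q[...,1])<.075)&(z>lo)&(z<hi)
    if m.sum()>30:
        g=q[m]; rr=cv2.minAreaRect((g*1000).astype(np.float32)); print(lo,m.sum(),'min',g.min(0).round(4),'max',g.max(0).round(4),'z',np.median(z[m]).round(4), np.round(rr[0],1),np.round(rr[1],1),round(rr[2],1))
hi=(~dark)&(z>.03)&(z<.045)&(abs(q[...,1])<.075)&(q[...,0]<.045)&(q[...,0]>-.04)
n,l,stt,c=cv2.connectedComponentsWithStats(hi.astype(np.uint8))
for i in range(1,n):
    if stt[i,4]>20: g=q[l==i]; print('fence',stt[i,4],g.min(0).round(4),g.max(0).round(4))
E
python3 st.py w6.png; python3 tip.py; python3 go.py -60 0 0 0 c
```

```text
0.014 365 min [-0.034  -0.0593] max [-0.0187  0.0596] z 0.0172 [-32.2   0.9] [119.6  14.2] 83.6
0.021 172 min [-0.034  -0.0493] max [0.0318 0.0597] z 0.0246 [-20.9  15.6] [118.   59.7] 52.1
0.028 311 min [-0.0352 -0.0584] max [0.0319 0.0598] z 0.0311 [-1.4  0.8] [ 67.1 118.2] 0.3
0.0345 8805 min [-0.0354 -0.0612] max [0.0318 0.0591] z 0.0385 [-1.7 -1. ] [ 67.2 120.3] 0.1
fence 421 [-0.0195  0.0551] [0.0214 0.0607]
fence 199 [0.0301 0.0327] [0.0372 0.0504]
fence 41 [ 0.0237 -0.0297] [0.0258 0.0006]
fence 192 [ 0.0298 -0.052 ] [ 0.0374 -0.0332]
fence 24 [-0.0344 -0.0628] [-0.0145 -0.0604]
open 0.0010345692347924415 T [4.325e-01 2.000e-04 1.202e-01]
1308 tipz [-0.0294 -0.0293 -0.0292 -0.0289 -0.0284 -0.0283 -0.0282 -0.028 ] inner x [0. 0. 0. 0. 0.]
1557 tipz [-0.0289 -0.0287 -0.0287 -0.0287 -0.0286 -0.0285 -0.0284 -0.028 ] inner x [0. 0. 0. 0. 0.]
shift [ 0.0446 -0.0054  0.1202] turn [-0.07  0.01 -0.04] t 27.65 F [-0.2 -0.2 -0. ] grip 0.001
```

View pics/w6.png

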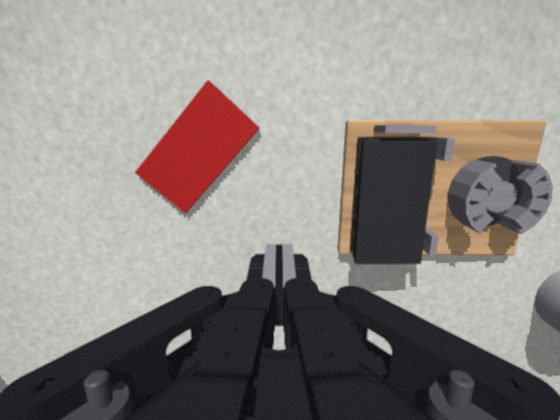

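The four slips are stacked squarely about 5 mm short of both fences: top of stack at (390,200), side fence at (405,130), back tabs at (443,148) and (430,240). The fence positions match my caddy frame. Pushing in +x with shut fingers.

Emit:
{"fn": "servo_tool", "kwargs": {
  "motion": [
    [0,0.0396,-0.0054,0.05,0,0,0],
    [0,0.0396,-0.0054,0.1,0,0,0],
    [0,0.0396,-0.0054,0.136,0,0,0],
    [0,0.0396,-0.0054,0.136,0,0,0],
    [0,0.0446,-0.0054,0.136,0,0,0],
    [0,0.0496,-0.0054,0.136,0,0,0],
    [0,0.0496,-0.0054,0.136,0,0,0]
  ]
}}

```text
clock: 28.52
position: [0.4831, 0.0022, -0.0145]
ee_rot: [1.0, -0.03, 0.001, 0.0]
ft_force: [-0.4, -0.3, -1.2]
grip_width: 0.001
```

```bash
python3 go.py -50 0 -16 0 c
```

```text
shift [ 0.0043 -0.0006  0.0015] turn [ 0.01 -0.14 -0.08] t 28.52 F [-0.4 -0.3 -1.2] grip 0.001
```

Emit:
{"fn": "servo_tool", "kwargs": {
  "motion": [
    [0,0.002,0,0.001,0,0,0],
    [0,0.004,0,0.001,0,0,0],
    [0,0.0055,0,0.001,0,0,0],
    [0,0.007,0,0.001,0,0,0],
    [0,0.0085,0,0.001,0,0,0],
    [0,0.0085,0,0.001,0,0,0]
  ]
}}

```text
clock: 29.28
position: [0.4873, 0.002, -0.0174]
ee_rot: [1.0, -0.029, -0.003, 0.0]
ft_force: [-10.9, 1.0, 8.8]
grip_width: 0.0
```

```bash
python3 go.py -46 0 -16 0 c; python3 st.py
```

```text
shift [ 0.0041 -0.0006 -0.0015] turn [ 0.06  0.33 -0.04] t 29.27 F [-10.9   1.    8.8] grip 0.0
0.014 439 min [-0.0497 -0.0063] max [0.0273 0.0602] z 0.017 [-17.4  36.8] [84.4 41.1] 43.4
0.021 946 min [-0.0496  0.005 ] max [0.0321 0.0598] z 0.0242 [-15.4  40.1] [90.3 37.6] 30.9
0.028 1250 min [-0.05   0.005] max [0.0324 0.06  ] z 0.0312 [-12.7  38.7] [91.1 44.2] 22.4
0.0345 19977 min [-0.05  -0.031] max [0.032  0.0603] z 0.0385 [-8.8 14.5] [85.4 78.8] 78.3
fence 2169 [-0.0193  0.0547] [0.0216 0.0611]
fence 1018 [0.0298 0.0323] [0.0381 0.0509]
fence 26 [0.024  0.0296] [0.0256 0.0356]
fence 70 [ 0.0234 -0.0193] [0.0256 0.0029]
```

The force shows +9 N upward and −11 N in x: the shut tip is lower than it looks and is catching the board's edge. I'll back off and find the shut tip's height by touching the counter.

Emit:
{"fn": "servo_tool", "kwargs": {
  "motion": [
    [0,-0.004,0,-0.002,0,0,0],
    [0,-0.025,0,-0.002,0,0,0],
    [0,-0.025,0,-0.002,0,0,0],
    [0,-0.025,0,-0.002,0,0,0]
  ]
}}

```text
clock: 29.82
position: [0.4661, 0.0032, -0.0144]
ee_rot: [1.0, -0.029, 0.001, 0.0]
ft_force: [0.2, -0.4, 0.0]
grip_width: -0.001
```

Emit:
{"fn": "servo_tool", "kwargs": {
  "motion": [
    [0,0,0,0.001,0,0,0],
    [0,0,0,0.002,0,0,0],
    [0,0,0,0.003,0,0,0],
    [0,0,0,0.004,0,0,0],
    [0,0,0,0.004,0,0,0]
  ]
}}

```text
clock: 30.45
position: [0.4651, 0.0034, -0.0188]
ee_rot: [1.0, -0.029, -0.0, 0.0]
ft_force: [0.1, 1.0, 0.8]
grip_width: -0.002
```

Emit:
{"fn": "servo_tool", "kwargs": {
  "motion": [
    [0,0,0,0.001,0,0,0],
    [0,0,0,0.002,0,0,0],
    [0,0,0,0.003,0,0,0],
    [0,0,0,0.003,0,0,0]
  ]
}}

```text
clock: 30.95
position: [0.4651, 0.0033, -0.0218]
ee_rot: [1.0, -0.029, -0.0, 0.0]
ft_force: [0.7, 0.2, -0.7]
grip_width: 0.001
```

Emit:
{"fn": "servo_tool", "kwargs": {
  "motion": [
    [0,0,0,0.001,0,0,0],
    [0,0,0,0.002,0,0,0],
    [0,0,0,0.003,0,0,0],
    [0,0,0,0.003,0,0,0]
  ]
}}

```text
clock: 31.45
position: [0.4653, 0.0033, -0.0235]
ee_rot: [1.0, -0.029, -0.0, 0.001]
ft_force: [-8.9, -0.6, 24.9]
grip_width: 0.004
```

The shut tip touches the counter at TCP ≈ −22.8 mm. I want the tip about 12.3 mm up, so TCP −10.5 mm.

Emit:
{"fn": "servo_tool", "kwargs": {
  "motion": [
    [0,0,0,-0.006,0,0,0],
    [0,0,0,-0.0135,0,0,0],
    [0,0.01,0,-0.0135,0,0,0],
    [0,0.015,0,-0.0135,0,0,0],
    [0,0.015,0,-0.0135,0,0,0]
  ]
}}

```text
clock: 32.08
position: [0.4805, 0.0026, -0.0115]
ee_rot: [1.0, -0.029, -0.0, -0.0]
ft_force: [-0.6, -0.5, -0.8]
grip_width: 0.001
```

```bash
python3 go.py -50 0 -10.5 0 c
```

```text
shift [ 0.0069 -0.0004 -0.001 ] turn [-0.02  0.02 -0.06] t 32.08 F [-0.6 -0.5 -0.8] grip 0.001
```

Emit:
{"fn": "servo_tool", "kwargs": {
  "motion": [
    [0,0.004,0,-0.001,0,0,0],
    [0,0.008,0,-0.001,0,0,0],
    [0,0.01,0,-0.001,0,0,0],
    [0,0.012,0,-0.001,0,0,0],
    [0,0.014,0,-0.001,0,0,0],
    [0,0.015,0,-0.001,0,0,0],
    [0,0.016,0,-0.001,0,0,0],
    [0,0.016,0,-0.001,0,0,0]
  ]
}}

```text
clock: 33.08
position: [0.4938, 0.0016, -0.0107]
ee_rot: [1.0, -0.029, -0.002, 0.0]
ft_force: [-11.4, 0.2, 8.1]
grip_width: -0.0
```

```bash
python3 go.py -36 0 -10.5 0 c; python3 st.py
```

```text
shift [ 0.0075 -0.0006 -0.0002] turn [ 0.05  0.26 -0.04] t 33.08 F [-11.4   0.2   8.1] grip -0.0
0.014 907 min [-0.0437  0.0039] max [0.0273 0.0602] z 0.0175 [-16.   39.7] [81.1 37.9] 39.6
0.021 932 min [-0.0437  0.0051] max [0.0314 0.0601] z 0.0241 [-13.9  40.3] [84.1 38.3] 35.6
0.028 1003 min [-0.0441  0.0049] max [0.0317 0.0602] z 0.031 [-13.8  40.2] [85.1 38.7] 35.1
0.0345 18484 min [-0.044  -0.0384] max [0.0318 0.0603] z 0.0385 [-3.5 10.8] [90.6 79.1] 78.4
fence 1908 [-0.0193  0.0546] [0.0214 0.0611]
fence 901 [0.0296 0.0297] [0.0378 0.0508]
fence 27 [0.0292 0.0172] [0.0309 0.029 ]
fence 146 [-0.04    0.0053] [-0.0353  0.0105]
fence 27 [ 0.0293 -0.0036] [0.0312 0.0088]
```

Emit:
{"fn": "servo_tool", "kwargs": {
  "motion": [
    [0,0.001,0,0,0,0,0],
    [0,0.002,0,0,0,0,0],
    [0,0.003,0,0,0,0,0],
    [0,0.003,0,0,0,0,0]
  ]
}}

```text
clock: 33.62
position: [0.4937, 0.0016, -0.0113]
ee_rot: [1.0, -0.029, -0.005, 0.001]
ft_force: [-24.9, 1.2, 19.8]
grip_width: 0.002
```

```bash
python3 go.py -36 0 -10.5 0 c; python3 st.py w7.png
```

```text
shift [ 0.0076 -0.0006 -0.0008] turn [ 0.12  0.6  -0.02] t 33.62 F [-24.9   1.2  19.8] grip 0.002
0.014 917 min [-0.0436  0.0038] max [0.0191 0.0602] z 0.0175 [-19.8  38.1] [73.9 35.6] 44.1
0.021 911 min [-0.0435  0.005 ] max [0.0321 0.0602] z 0.0241 [-13.6  40.4] [84.4 38.8] 35.0
0.028 1033 min [-0.0439  0.0052] max [0.0316 0.0601] z 0.0311 [-13.6  40.2] [84.8 38.8] 34.9
0.0345 18607 min [-0.0438 -0.0368] max [0.0318 0.0601] z 0.0385 [-3.9 11.6] [89.1 77.6] 78.4
fence 1964 [-0.0192  0.0546] [0.0216 0.0611]
fence 921 [0.0301 0.0321] [0.0378 0.0509]
fence 27 [0.0297 0.015 ] [0.0309 0.0268]
fence 157 [-0.0399  0.0051] [-0.0352  0.0105]
```

View pics/w7.png

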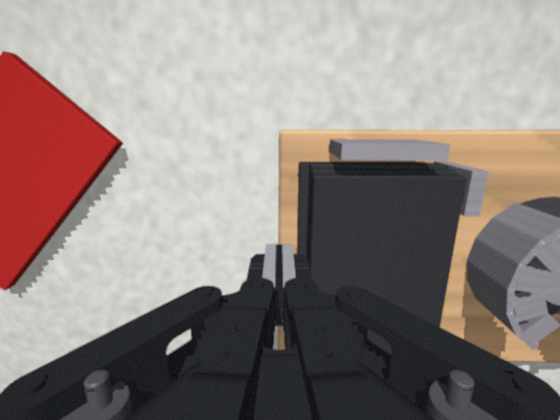

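The stack didn't move at 25 N. The force ratio is constant (0.8 up per N sideways), which fits the finger's wider knuckle riding on the top slip's edge. The fingers' side faces (tool ±y) are flat, so I'll push with those. The y push comes first, since the current yaw suits it, with the fingers slightly open for a wider contact.

Emit:
{"fn": "servo_tool", "kwargs": {
  "motion": [
    [0,-0.01,0,0,0,0,0],
    [0,-0.02,0,-0.02,0,0,0],
    [0.3,-0.02,0,-0.06,0,0,0],
    [0.3,0.0,0.05,-0.06,0,0,0],
    [0.3,0.025,0.09,-0.06,0,0,0],
    [0.3,0.025,0.09,-0.06,0,0,0],
    [0.3,0.025,0.09,-0.06,0,0,0]
  ]
}}

```text
clock: 34.55
position: [0.5188, -0.0894, 0.0498]
ee_rot: [1.0, -0.029, 0.0, -0.0]
ft_force: [-0.1, -0.3, 0.4]
grip_width: 0.299
```

```bash
sed -i '/^hi=/,$d' st.py; cat >> st.py <<'E'
# depth-only edges of top face: x edges in the gap, y edges at mid
top=(z>.0355)&(z<.043)
def pr(n,v): print(n,np.percentile(v,[1,50,99]).round(4) if len(v)>5 else None)
g=q[top&(abs(q[...,1])<.028)&(abs(q[...,0])<.036)]; print('x range top (gap)',g.min(0).round(4),g.max(0).round(4)) if len(g) else None
g=q[top&(abs(q[...,0])<.03)&(q[...,1]>-.075)&(q[...,1]<.045)]; print('y min top',np.sort(g[:,1])[:5].round(4)) if len(g) else None
E
python3 st.py; python3 go.py 0 -80 -10.5 0 c
```

```text
0.014 510 min [-0.033  -0.0587] max [0.0369 0.0461] z 0.0174 [-22.8   6. ] [114.6  63. ] 53.0
0.0345 20382 min [-0.0295 -0.0617] max [0.0364 0.0394] z 0.0385 [  3.3 -11.1] [101.2  65.4] 89.5
x range top (gap) [-0.0294 -0.0278] [0.0312 0.028 ]
y min top [-0.0617 -0.0617 -0.0616 -0.0616 -0.0616]
shift [ 0.0135 -0.0095  0.0603] turn [-0.02 -0.01  0.01] t 34.6 F [ 1.1  0.3 -0. ] grip 0.298
```

Emit:
{"fn": "servo_tool", "kwargs": {
  "motion": [
    [0.3,0.0135,-0.003,0.02,0,0,0],
    [0.3,0.0135,-0.003,0.05,0,0,0],
    [0.3,0.0135,-0.003,0.06,0,0,0],
    [0.3,0.0135,-0.003,0.06,0,0,0],
    [0.3,0.0135,-0.008,0.06,0,0,0],
    [0.3,0.0135,-0.013,0.06,0,0,0],
    [0.3,0.0135,-0.015,0.06,0,0,0],
    [0.3,0.0135,-0.017,0.06,0,0,0],
    [0.3,0.0135,-0.019,0.06,0,0,0],
    [0.3,0.0135,-0.02,0.06,0,0,0],
    [0.3,0.0135,-0.02,0.06,0,0,0]
  ]
}}

```text
clock: 35.98
position: [0.5335, -0.0709, -0.0101]
ee_rot: [1.0, -0.029, 0.0, 0.0]
ft_force: [-0.1, -0.7, 0.1]
grip_width: 0.299
```

```bash
python3 st.py; python3 go.py 0 -66 -10.5 0 c
```

```text
0.021 47 min [-0.0122 -0.0749] max [0.0363 0.033 ] z 0.0251 [ 11.4 -20.8] [115.6  26.4] 77.9
0.028 163 min [-0.0251 -0.0749] max [0.0362 0.033 ] z 0.0312 [ 22.7 -27.4] [117.1  44.9] 59.5
0.0345 38513 min [-0.0292 -0.075 ] max [0.0363 0.0388] z 0.0385 [  3.3 -18.1] [113.7  65.3] 89.6
x range top (gap) [-0.0299 -0.028 ] [0.0307 0.028 ]
y min top [-0.075  -0.0748 -0.0747 -0.0746 -0.0746]
shift [-0.0003 -0.0048  0.0004] turn [ 0.01 -0.01 -0.07] t 36.02 F [-0.  -1.1  1. ] grip 0.3
```

Emit:
{"fn": "servo_tool", "kwargs": {
  "motion": [
    [0.3,0,-0.001,0,0,0,0],
    [0.3,0,-0.002,0,0,0,0],
    [0.3,0,-0.003,0,0,0,0],
    [0.3,0,-0.004,0,0,0,0],
    [0.3,0,-0.005,0,0,0,0],
    [0.3,0,-0.005,0,0,0,0]
  ]
}}

```text
clock: 36.78
position: [0.5337, -0.0662, -0.0102]
ee_rot: [1.0, -0.029, 0.0, 0.0]
ft_force: [0.2, -4.9, 1.2]
grip_width: 0.302
```

Emit:
{"fn": "servo_tool", "kwargs": {
  "motion": [
    [0.3,0,-0.001,0,0,0,0],
    [0.3,0,-0.001,0,0,0,0]
  ]
}}

```text
clock: 37.02
position: [0.5337, -0.066, -0.0102]
ee_rot: [1.0, -0.03, -0.0, 0.001]
ft_force: [-1.1, -7.0, 1.6]
grip_width: 0.295
```

```bash
python3 go.py 0 -66 -10.5 0 c
```

```text
shift [-0.0002  0.0002  0.0003] turn [ 0.08  0.   -0.11] t 37.02 F [-1.1 -7.   1.6] grip 0.295
```

Emit:
{"fn": "servo_tool", "kwargs": {
  "motion": [
    [0.3,0,-0.001,0,0,0,0],
    [0.3,0,-0.002,0,0,0,0],
    [0.3,0,-0.002,0,0,0,0]
  ]
}}

```text
clock: 37.4
position: [0.5336, -0.066, -0.0102]
ee_rot: [1.0, -0.03, -0.0, 0.002]
ft_force: [-0.9, -13.4, 1.7]
grip_width: 0.299
```

```bash
python3 go.py 0 -66 -10.5 0 c
```

```text
shift [-0.0001  0.0002  0.0003] turn [ 0.2   0.02 -0.19] t 37.4 F [ -0.9 -13.4   1.7] grip 0.299
```

Home in y (edge at −55 mm, the tip not moving while the force went 7→13 N). Now turn 90° for the x push.

Emit:
{"fn": "servo_tool", "kwargs": {
  "motion": [
    [0.3,0,0.01,0,0,0,0],
    [0.3,0,0.015,-0.03,0,0,8],
    [0.3,0,0.015,-0.065,0,0,18],
    [0.3,-0.04,0.0,-0.065,0,0,28],
    [0.3,-0.06,-0.03,-0.065,0,0,38],
    [0.3,-0.06,-0.066,-0.065,0,0,48],
    [0.3,-0.06,-0.066,-0.065,0,0,58],
    [0.3,-0.06,-0.066,-0.065,0,0,68],
    [0.3,-0.06,-0.066,-0.065,0,0,78],
    [0.3,-0.06,-0.066,-0.065,0,0,88],
    [0.3,-0.06,-0.066,-0.065,0,0,90],
    [0.3,-0.06,-0.066,-0.065,0,0,90],
    [0.3,-0.06,-0.066,-0.065,0,0,90]
  ]
}}

```text
clock: 39.02
position: [0.4779, 0.0068, 0.0548]
ee_rot: [-0.687, 0.727, 0.0, 0.0]
ft_force: [-0.1, -0.6, 0.2]
grip_width: 0.301
```

```bash
python3 go.py -55 0 -10.5 -90 c; python3 st.py; python3 -c "
from h import *; print(monitor.get_obs()['joint_pos'].round(2))"
```

```text
shift [ 0.0036 -0.0047  0.0653] turn [-0.    0.01  0.08] t 39.02 F [-0.1 -0.6  0.2] grip 0.301
0.0345 18546 min [-0.029  -0.0552] max [0.0339 0.0552] z 0.0385 [2.5 0. ] [110.5  62.4] 89.5
x range top (gap) [-0.0298 -0.028 ] [0.03  0.028]
y min top [-0.0557 -0.0556 -0.0556 -0.0556 -0.0554]
[ 0.39  0.21 -0.54  1.99  0.13  0.98 -1.84]
```

Emit:
{"fn": "servo_tool", "kwargs": {
  "motion": [
    [0.3,0.0035,0,0.03,0,0,0],
    [0.3,0.0035,0,0.055,0,0,0],
    [0.3,0.0035,0,0.065,0,0,0],
    [0.3,0.0035,0,0.065,0,0,0],
    [0.3,0.0035,-0.006,0.065,0,0,0],
    [0.3,0.0035,-0.01,0.065,0,0,0],
    [0.3,0.0035,-0.012,0.065,0,0,0],
    [0.3,0.0035,-0.014,0.065,0,0,0],
    [0.3,0.0035,-0.016,0.065,0,0,0],
    [0.3,0.0035,-0.017,0.065,0,0,0],
    [0.3,0.0035,-0.018,0.065,0,0,0],
    [0.3,0.0035,-0.018,0.065,0,0,0]
  ]
}}

```text
clock: 40.58
position: [0.4941, 0.0021, -0.0106]
ee_rot: [-0.686, 0.727, 0.001, -0.001]
ft_force: [-6.8, 0.9, 5.4]
grip_width: 0.295
```

Emit:
{"fn": "servo_tool", "kwargs": {
  "motion": [
    [0.3,0,-0.001,0,0,0,0],
    [0.3,0,-0.0015,0,0,0,0],
    [0.3,0,-0.0015,0,0,0,0]
  ]
}}

```text
clock: 40.95
position: [0.4955, 0.002, -0.0106]
ee_rot: [-0.686, 0.727, 0.001, -0.001]
ft_force: [-7.2, 0.8, 5.7]
grip_width: 0.299
```

```bash
python3 go.py -41 0 -10.5 -90 c
```

```text
shift [-0.0001 -0.0009 -0.0001] turn [ 0.18 -0.03 -0.05] t 40.95 F [-7.2  0.8  5.7] grip 0.299
```

Emit:
{"fn": "servo_tool", "kwargs": {
  "motion": [
    [0.3,0,-0.001,0,0,0,0],
    [0.3,0,-0.002,0,0,0,0],
    [0.3,0,-0.002,0,0,0,0]
  ]
}}

```text
clock: 41.32
position: [0.4963, 0.0019, -0.0109]
ee_rot: [-0.686, 0.727, 0.002, -0.002]
ft_force: [-11.2, 1.3, 8.3]
grip_width: 0.3
```

Emit:
{"fn": "servo_tool", "kwargs": {
  "motion": [
    [0.3,0,-0.001,0,0,0,0],
    [0.3,0,-0.0015,0,0,0,0],
    [0.3,0,-0.0015,0,0,0,0]
  ]
}}

```text
clock: 41.7
position: [0.4962, 0.0019, -0.0112]
ee_rot: [-0.686, 0.727, 0.003, -0.003]
ft_force: [-18.7, 0.5, 13.5]
grip_width: 0.301
```

```bash
python3 go.py -41 0 -10.5 -90 c
```

```text
shift [-0.0002 -0.0001 -0.0007] turn [ 0.5  -0.08 -0.04] t 41.7 F [-18.7   0.5  13.5] grip 0.301
```

Home in x as well: edge at −30 mm, 19 N with no further movement. Backing off and checking.

Emit:
{"fn": "servo_tool", "kwargs": {
  "motion": [
    [0.3,0,0.01,0,0,0,0],
    [0.3,0,0.02,-0.03,0,0,0],
    [0.3,0,0.05,-0.09,0,0,0],
    [0.3,-0.03,0.06,-0.12,0,0,0],
    [0.3,-0.05,0.06,-0.12,0,0,0],
    [0.3,-0.05,0.06,-0.12,0,0,0]
  ]
}}

```text
clock: 42.45
position: [0.4439, 0.0563, 0.1104]
ee_rot: [-0.687, 0.727, -0.001, 0.001]
ft_force: [-0.1, -0.5, -0.3]
grip_width: 0.303
```

```bash
python3 st.py w8.png; python3 - <<'E'
from m import *
s=shot('side'); P=cloud(s)
C=np.array([.5373,-.0003]); t=np.radians(-3.3); A=np.c_[[np.cos(t),np.sin(t)],[-np.sin(t),np.cos(t)]]
q=(P[...,:2]-C)@A; z=P[...,2]; m=(z>.0355)&(z<.043)&(abs(q[...,0])<.036)&(abs(q[...,1])<.06); g=q[m]; print('side top', g.min(0).round(4),g.max(0).round(4))
for w in ('tin','brush','stoneware'):
    pass
E
```

```text
0.0345 12842 min [-0.0287 -0.0553] max [0.0312 0.0543] z 0.0385 [ 1.2 -0.5] [109.6  59.8] 89.9
x range top (gap) [-0.0287 -0.028 ] [0.0311 0.028 ]
y min top [-0.0558 -0.0556 -0.0554 -0.0553 -0.0553]
side top [-0.0301 -0.058 ] [0.0356 0.0597]
```

View pics/w8.png

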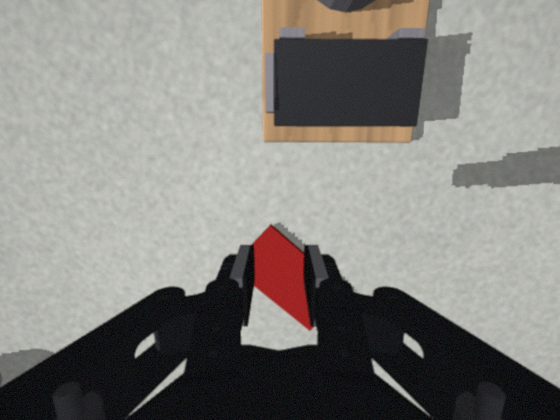

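The stack is flush in view: the top slip at (350,82) touches the side tab at (269,82) and the back tabs at (292,33) and (412,33). Now the keeper.

```bash
python3 go.py 544 -240 90 -6.5
```

```text
shift [ 0.2881 -0.1176  0.0196] turn [ 3.000e-02 -1.000e-02 -8.687e+01] t 42.55 F [ 1.6 -0.  -0.6] grip 0.303
```

Emit:
{"fn": "servo_tool", "kwargs": {
  "motion": [
    [0.6,0.03,-0.012,0,0,0,-9],
    [0.6,0.06,-0.025,0,0,0,-19],
    [0.6,0.1,-0.04,0,0,0,-29],
    [0.6,0.14,-0.057,0,0,0,-39],
    [0.6,0.18,-0.073,0,0,0,-49],
    [0.6,0.22,-0.09,0.01,0,0,-59],
    [0.6,0.26,-0.106,0.02,0,0,-69],
    [0.6,0.288,-0.1176,0.02,0,0,-79],
    [0.6,0.288,-0.1176,0.02,0,0,-87],
    [0.6,0.288,-0.1176,0.02,0,0,-87],
    [0.6,0.288,-0.1176,0.02,0,0,-87]
  ]
}}

```text
clock: 43.92
position: [0.5437, -0.2393, 0.0894]
ee_rot: [0.998, -0.057, -0.0, -0.0]
ft_force: [-0.4, 0.4, 0.5]
grip_width: 0.601
```

```bash
cat > kp.py <<'E'
from h import *
import sys
s=shot('wrist',sys.argv[1] if len(sys.argv)>1 else None); P=cloud(s); hsv=cv2.cvtColor(s[0],cv2.COLOR_BGR2HSV)
w=(hsv[...,1]>90)&(hsv[...,0]>5)&(hsv[...,0]<25)&(P[...,2]>.03)
n,l,st,c=cv2.connectedComponentsWithStats(w.astype(np.uint8)); i=1+np.argmax(st[1:,4]); g=P[l==i]
zt=np.percentile(g[:,2],90); print('wood',len(g),'ztop',zt)
t=g[g[:,2]>zt-.003]; rr=cv2.minAreaRect((t[:,:2]*1000).astype(np.float32)); print('handle top',rr,'px',c[i].round())
m=(P[...,2]>.024)&(P[...,2]<.036)&(np.hypot(P[...,0]-rr[0][0]/1000,P[...,1]-rr[0][1]/1000)<.12)
g=P[m]; d=np.hypot(g[:,0]-rr[0][0]/1000,g[:,1]-rr[0][1]/1000); f=g[d>.06]; print('arm',len(f),f.mean(0).round(4) if len(f) else None,'far',d.max().round(4), 'armz',np.median(f[:,2]) if len(f) else None)
E
python3 kp.py w9.png
```

```text
wood 1326 ztop 0.06024943668836753
handle top ((544.6043701171875, -241.2328338623047), (48.60887908935547, 12.89752197265625), 82.13876342773438) px [279. 223.]
arm 755 [ 0.5335 -0.3195  0.0324] far 0.0997 armz 0.032443726703494546
```

View pics/w9.png

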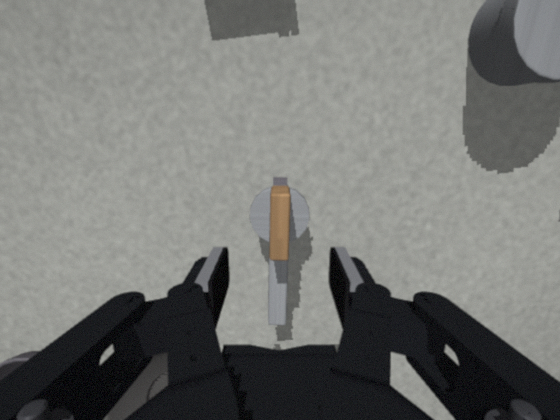

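The keeper is at (280,223), its arm down the image to (277,320), nearly parallel to the fingers. Its handle top is at 60 mm and its arm top at 32 mm, as described.

```bash
python3 go.py 544.6 -241.2 12 -8
```

```text
shift [0.0009 0.002  0.0776] turn [0.   0.02 1.5 ] t 43.98 F [ 0.4  0.3 -0.7] grip 0.599
```

Emit:
{"fn": "servo_tool", "kwargs": {
  "motion": [
    [0.6,0.001,0.002,0.03,0,0,1.5],
    [0.6,0.001,0.002,0.06,0,0,1.5],
    [0.6,0.001,0.002,0.073,0,0,1.5],
    [0.6,0.001,0.002,0.0776,0,0,1.5],
    [0.6,0.001,0.002,0.0776,0,0,1.5],
    [0.05,0.001,0.002,0.0776,0,0,1.5],
    [0.05,0.001,0.002,0.0776,0,0,1.5],
    [0.05,0.001,0.002,0.0776,0,0,1.5],
    [0.05,0.001,0.002,0.0776,0,0,1.5],
    [0.05,0.001,0.002,0.0776,0,0,1.5],
    [0.05,0.001,0.002,0.0776,0,0,1.5]
  ],
  "grip_force": 80
}}

```text
clock: 45.35
position: [0.5454, -0.2415, 0.013]
ee_rot: [0.998, -0.069, 0.001, 0.0]
ft_force: [-1.7, 0.6, 6.0]
grip_width: 0.147
```

```bash
python3 go.py 544.6 -241.2 12 -8; python3 go.py 90 0 100 0 c
```

```text
shift [-0.0009 -0.0001  0.001 ] turn [ 0.02 -0.06  0.14] t 45.35 F [-1.7  0.6  6. ] grip 0.147
shift [ 0.0488 -0.2449 -0.0871] turn [ 0.03 -0.06 -4.56] t 45.35 F [-1.7  0.6  6. ] grip 0.147
```

Emit:
{"fn": "servo_tool", "kwargs": {
  "motion": [
    [0.05,0,0,-0.03,0,0,0],
    [0.05,0,0,-0.07,0,0,0],
    [0.05,0.008,-0.04,-0.08,0,0,-1],
    [0.05,0.017,-0.085,-0.08,0,0,-2],
    [0.05,0.026,-0.13,-0.08,0,0,-3],
    [0.05,0.035,-0.175,-0.08,0,0,-4],
    [0.05,0.043,-0.215,-0.08,0,0,-4.6],
    [0.05,0.0488,-0.2449,-0.08,0,0,-4.6],
    [0.05,0.0488,-0.2449,-0.08,0,0,-4.6],
    [0.05,0.0488,-0.2449,-0.08,0,0,-4.6]
  ]
}}

```text
clock: 46.6
position: [0.6264, -0.0062, 0.0918]
ee_rot: [1.0, -0.029, -0.0, 0.0]
ft_force: [-0.0, -0.1, -1.0]
grip_width: 0.142
```

```bash
python3 go.py 90 0 60 0 c; python3 - <<'E'
from h import *
T=tool()
for c in ('wrist','top'):
    s=shot(c,'%s10.png'%c); P=cloud(s)
    C=np.array([.5373,-.0003]); t=np.radians(-3.3); A=np.c_[[np.cos(t),np.sin(t)],[-np.sin(t),np.cos(t)]]
    q=(P[...,:2]-C)@A; z=P[...,2]
    # keeper: arm & handle
    a=(z>.085)&(z<.135)&(q[...,0]>.06)&(q[...,0]<.12)&(q[...,1]<-.055)&(q[...,1]>-.11)
    g=q[a]; 
    if len(g): print(c,'arm',len(g),g.mean(0).round(4),'tip y',g[:,1].min().round(4),'z',np.median(z[a]).round(4))
    a=(z>.033)&(z<.045)&(np.hypot(q[...,0]-.09,q[...,1])<.045)
    g=q[a]; print(c,'socket',len(g),g.min(0).round(4),g.max(0).round(4))
Image=cv2.imread('pics/wrist10.png')
E
```

```text
shift [ 0.0007 -0.0008  0.0318] turn [0.04 0.04 0.01] t 46.6 F [-0.  -0.1 -1. ] grip 0.142
wrist arm 210 [ 0.0896 -0.0577] tip y -0.0611 z 0.1108
wrist socket 1887 [ 0.0555 -0.018 ] [0.1262 0.0299]
top socket 21 [0.0584 0.013 ] [0.077 0.031]
```

View pics/wrist10.png

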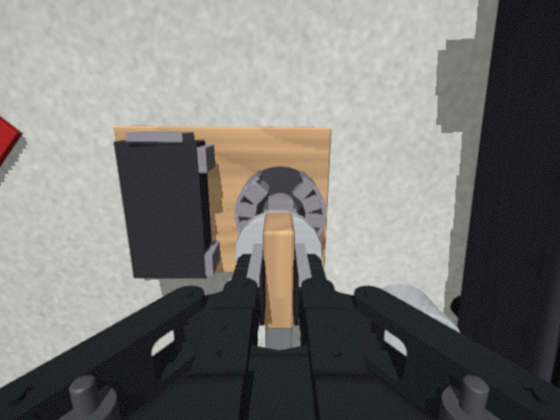

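The keeper is held upright over the socket: disc at (278,235), socket ring at (280,205), ring centre within 1 mm of the frame. The stack is still flush at (165,205). Lowering to just above the plunger first.

Emit:
{"fn": "servo_tool", "kwargs": {
  "motion": [
    [0.05,0.001,-0.001,0.015,0,0,0],
    [0.05,0.001,-0.001,0.03,0,0,0],
    [0.05,0.001,-0.001,0.038,0,0,0],
    [0.05,0.001,-0.001,0.044,0,0,0],
    [0.05,0.001,-0.001,0.048,0,0,0],
    [0.05,0.001,-0.001,0.048,0,0,0]
  ],
  "grip_force": 100
}}

```text
clock: 47.45
position: [0.6278, -0.0045, 0.0441]
ee_rot: [1.0, -0.028, -0.0, 0.0]
ft_force: [0.5, 0.1, -1.5]
grip_width: 0.138
```

```bash
python3 go.py 90.5 0 34 0 c
```

```text
shift [-0.0001  0.0011  0.0101] turn [0.   0.   0.04] t 47.45 F [ 0.5  0.1 -1.5] grip 0.138
```

Emit:
{"fn": "servo_tool", "kwargs": {
  "motion": [
    [0.05,0,0.001,0.003,0,0,0],
    [0.05,0,0.001,0.006,0,0,0],
    [0.05,0,0.001,0.009,0,0,0],
    [0.05,0,0.001,0.0108,0,0,0],
    [0.05,0,0.001,0.0108,0,0,0]
  ]
}}

```text
clock: 48.08
position: [0.6283, -0.0051, 0.0342]
ee_rot: [1.0, -0.028, 0.001, -0.0]
ft_force: [-2.0, 1.4, 6.6]
grip_width: 0.144
```

```bash
python3 go.py 90.5 0 34 0 c
```

```text
shift [-0.0006  0.0004  0.0002] turn [-0.01 -0.07  0.05] t 48.08 F [-2.   1.4  6.6] grip 0.144
```

Emit:
{"fn": "servo_tool", "kwargs": {
  "motion": [
    [0.05,0,0,0.001,0,0,0],
    [0.05,0,0,0.001,0,0,8],
    [0.05,0,0,0.001,0,0,16],
    [0.05,0,0,0.001,0,0,24],
    [0.05,0,0,0.001,0,0,24]
  ]
}}

```text
clock: 48.7
position: [0.6293, -0.0056, 0.0339]
ee_rot: [0.972, -0.237, 0.002, -0.0]
ft_force: [-0.5, 0.3, 6.8]
grip_width: 0.139
```

```bash
python3 go.py 90.5 0 33 -90 c; python3 -c "
from h import *; o=monitor.get_obs(); print(o['torque'],o['joint_pos'].round(2))"
```

```text
shift [-0.0015  0.0007  0.0008] turn [-0.16 -0.13 65.91] t 48.7 F [-0.5  0.3  6.8] grip 0.139
[-0.09007675 -0.03557212 -0.0249981 ] [ 0.31  0.54 -0.49  1.61  0.28  1.06 -0.74]
```

Emit:
{"fn": "servo_tool", "kwargs": {
  "motion": [
    [0.05,-0.001,0.001,0.0005,0,0,9],
    [0.05,-0.001,0.001,0.0005,0,0,18],
    [0.05,-0.001,0.001,0.0005,0,0,27],
    [0.05,-0.001,0.001,0.0005,0,0,36],
    [0.05,-0.001,0.001,0.0005,0,0,45],
    [0.05,-0.001,0.001,0.0005,0,0,54],
    [0.05,-0.001,0.001,0.0005,0,0,63],
    [0.05,-0.001,0.001,0.0005,0,0,67],
    [0.05,-0.001,0.001,0.0005,0,0,67],
    [0.05,-0.001,0.001,0.0005,0,0,67]
  ]
}}

```text
clock: 49.95
position: [0.6276, -0.0066, 0.0331]
ee_rot: [-0.68, 0.733, -0.001, 0.001]
ft_force: [-0.1, -1.9, 6.3]
grip_width: 0.139
```

```bash
python3 go.py 90.5 0 40 -90 c; python3 -c "
from h import *; o=monitor.get_obs(); print(o['torque'],o['joint_pos'].round(2))
s=shot('wrist','w11.png')"
```

```text
shift [-0.0011 -0.     -0.0069] turn [-0.15 -0.05 -0.99] t 49.95 F [-0.1 -1.9  6.3] grip 0.139
[-0.38027972  0.08745383  0.02081327] [ 0.15  0.5  -0.27  1.63  0.15  1.03 -1.81]
```

View pics/w11.png

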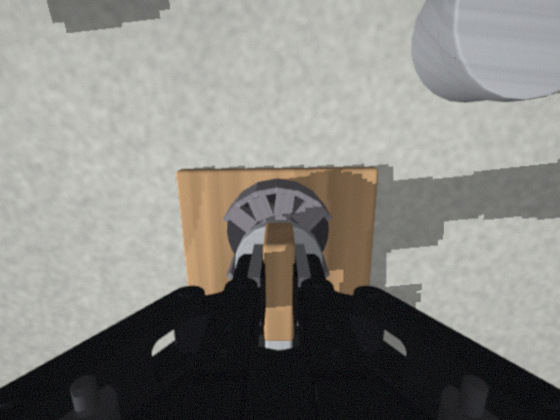

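The handle has turned a full quarter, with its bar now along the caddy's x at (280,285). Ease up, let go and lift.

Emit:
{"fn": "servo_tool", "kwargs": {
  "motion": [
    [0.05,0,0,-0.003,0,0,0],
    [0.05,0,0,-0.005,0,0,0],
    [0.05,0,0,-0.005,0,0,0],
    [0.4,0,0,-0.005,0,0,0],
    [0.4,0,0,-0.005,0,0,0],
    [0.4,0,0,-0.005,0,0,0],
    [0.4,0,0,-0.005,0,0,0],
    [0.4,0,0,-0.03,0,0,0],
    [0.4,0,0,-0.08,0,0,0],
    [0.4,0,0.04,-0.12,0,0,0],
    [0.4,0,0.1,-0.16,0,0,0],
    [0.4,0,0.15,-0.17,0,0,0],
    [0.4,0,0.15,-0.17,0,0,0],
    [0.4,0,0.15,-0.17,0,0,0]
  ]
}}

```text
clock: 51.75
position: [0.4772, 0.0051, 0.2022]
ee_rot: [-0.68, 0.733, -0.001, 0.0]
ft_force: [0.3, 0.6, -0.3]
grip_width: 0.401
```

```bash
python3 - <<'E'
from h import *
C=np.array([.5373,-.0003]); t=np.radians(-3.3); A=np.c_[[np.cos(t),np.sin(t)],[-np.sin(t),np.cos(t)]]
for c in ('wrist','side','top'):
    s=shot(c,c+'12.png'); P=cloud(s); q=(P[...,:2]-C)@A; z=P[...,2]
    a=(z>.07)&(z<.1)&(abs(q[...,0]-.09)<.04)&(abs(q[...,1])<.03)
    if a.sum()>10:
        g=q[a]; rr=cv2.minAreaRect((g*1000).astype(np.float32)); print(c,'handle',a.sum(),rr,'ztop',np.percentile(z[a],90).round(4))
    a=(z>.05)&(z<.066)&(q[...,0]>-.03)&(q[...,0]<.06)&(abs(q[...,1])<.05)
    if a.sum()>5: g=q[a]; print(c,'arm',a.sum(),'min',g.min(0).round(4),'mean',g.mean(0).round(4),'z',np.median(z[a]).round(4))
    a=(z>.0355)&(z<.042)&(abs(q[...,0])<.034)&(abs(q[...,1])<.054)
    if a.sum()>50: g=q[a]; print(c,'stack',np.median(z[a]).round(4),g.min(0).round(4),g.max(0).round(4))
    for n in ('tin','brush','stoneware'):
        if c!='wrist':
            for r in models.boxes_of(c,n)[:1]: print(n,(s[4][:3,:3]@np.array(r['point'])+s[4][:3,3]).round(3))
E
```

```text
wrist handle 1027 ((83.65013122558594, -1.3945999145507812), (13.82512092590332, 43.24348068237305), 88.26121520996094) ztop 0.0874
wrist arm 1272 min [-0.013  -0.0086] mean [0.0247 0.    ] z 0.0593
wrist stack 0.0384 [-0.0298 -0.054 ] [0.034 0.054]
side handle 76 ((84.49797058105469, 2.526216506958008), (48.32248306274414, 21.595033645629883), 3.3251543045043945) ztop 0.0892
side arm 73 min [-0.0116 -0.0102] mean [0.0237 0.002 ] z 0.06
side stack 0.0385 [-0.0309 -0.054 ] [0.0339 0.0527]
tin [ 0.734 -0.11   0.052]
brush [0.635 0.363 0.02 ]
stoneware [ 0.425 -0.461  0.006]
top handle 73 ((93.94461059570312, -0.8634858131408691), (36.288028717041016, 13.502957344055176), 3.1755101680755615) ztop 0.0892
tin [ 0.728 -0.123  0.054]
brush [0.64  0.359 0.02 ]
stoneware [ 0.429 -0.448  0.012]
```

View pics/wrist12.png

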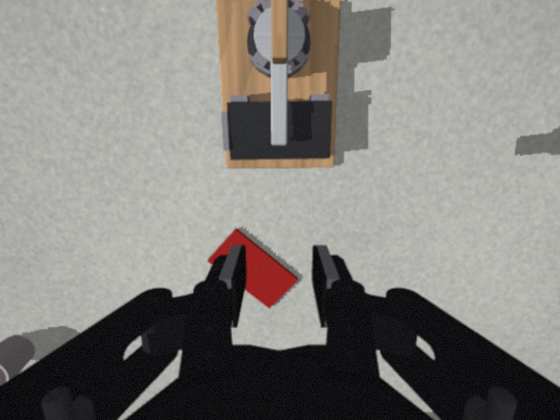

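```bash
python3 -c "
from workcell import ticket; print(ticket.hand_in())"
```

```text
the job is handed in; nothing more can be done
None
```

I stacked all four slate slips in the caddy, pushed them home against both fences and locked the keeper over them. The job is handed in, at about 52 s on the robot's clock. The red, green and pink look-alikes were left alone.

**Last checks:**
- **Stack:** the top face is at 38.4 mm and runs from about -30 to +30 mm in caddy x and -55 to +55 mm in caddy y, so it is flush with both fences. Each push ended with the force rising above 12 N and no further movement. I saw only the top slip's edges; the slips below are inferred from those pushes.
- **Keeper:** it was turned about 91°. The arm lies over the stack at about 59 mm with its tip at x ≈ -12 mm, where the mark is at -10 mm. The handle top is at 87–89 mm, against about 86 mm expected when locked. The wrist camera read it 1.25 mm too high earlier; corrected for that, the foot is at about 27 mm.
- **Tin, brush and plate:** found within about 8 mm of where they were at the start, which is about the networks' own scatter.

**What went wrong on the way:**
- The fingertips touch the counter about 23–24 mm short of the stated tool point, so the first grasp closed above the slip.
- One grasp of the fourth slip also failed, pressing on the counter with 32 N. I re-measured and it held the second time.
- My first two x pushes failed: one caught on the board's edge or the stack's top edge, and the other reached 25 N and moved only the top slip. Pushing with the flat sides of the fingers solved it.
- I viewed 15 pictures, more than the planned 12 but under the limit of 16.

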